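# Load the charging drawer with battery packs and start the charge

### The job

Pull open the drawer of the grey charging cabinet, drop every battery pack lying on the desk into a pocket of its own in the drawer so that it sits upright and fully down, and push the drawer fully shut. Only once it is shut, press the white start button on top of the cabinet all the way down and let it go. Leave the mug, the keypad console and the power adaptor where they are.

Things in the scene. Friction and masses are not known exactly. Their poses are not given: they have to be found in the camera images.
- charger: Fixed grey steel charging cabinet, 200 (x) by 250 (y) by 88 mm high; origin at the centre of its underside on the desk. Its own -x side is the front, where the drawer comes out along the cabinet's own -x. The white drawer front (12 mm thick, 250 wide, top edge 82 mm above the desk) stands before the cabinet's front.
- drawer (a joint): How far the drawer is pulled out, m: 0 fully shut, 0.175 fully open (end stop). It runs stiffly (about 3 N of friction, a little more when moved fast) and stays where it is left. Its pockets are clear of the cabinet only when it is pulled out nearly all the way.
- tray (a point): Centre of the drawer's pocket block (148 by 186 mm), at the level of the pocket floors, 20 mm above the desk; the pocket centres lie at 36 mm either way in x, and at 66, 0 and -66 mm in y, from it. The block's top is 22 mm above it. Moves with the drawer; axes as the cabinet's.
- handle (a point): Middle of the drawer's steel bar handle: a level round bar 10 mm thick and 110 mm long, parallel to the drawer front, its axis 42 mm out from the front and 62 mm above the desk; a short rod at each end joins it to the front. There is open space of 37 mm behind it, so it can be pinched or hooked from above. Moves with the drawer; axes as the cabinet's.
- start (a joint): Travel of the start button, m: 0 up, 0.008 fully pressed. Sprung, 6 N when fully down; springs back by itself.
- start_top (a point): Centre of the top face of the white round start button (36 mm across, in a black collar) on the cabinet's top, near its front, at the cabinet's own -y side. It presses straight down; 8 mm of travel.
- pocket1 (a point): Centre of the floor of pocket 1, in the drawer's front row (the front row is the one nearer the handle), at the +y side. Rectangular pocket 64 mm (x) by 40 mm (y), 22 mm deep, mouth chamfered 3 mm; floor 20 mm above the desk. Rows are 72 mm and columns 66 mm apart. Moves with the drawer; axes as the cabinet's.
- pocket2 (a point): Centre of the floor of pocket 2, in the drawer's front row (the front row is the one nearer the handle), in the middle. Rectangular pocket 64 mm (x) by 40 mm (y), 22 mm deep, mouth chamfered 3 mm; floor 20 mm above the desk. Rows are 72 mm and columns 66 mm apart. Moves with the drawer; axes as the cabinet's.
- pocket3 (a point): Centre of the floor of pocket 3, in the drawer's front row (the front row is the one nearer the handle), at the -y side. Rectangular pocket 64 mm (x) by 40 mm (y), 22 mm deep, mouth chamfered 3 mm; floor 20 mm above the desk. Rows are 72 mm and columns 66 mm apart. Moves with the drawer; axes as the cabinet's.
- pocket4 (a point): Centre of the floor of pocket 4, in the drawer's back row (the back row is the one nearer the cabinet), at the +y side. Rectangular pocket 64 mm (x) by 40 mm (y), 22 mm deep, mouth chamfered 3 mm; floor 20 mm above the desk. Rows are 72 mm and columns 66 mm apart. Moves with the drawer; axes as the cabinet's.
- pocket5 (a point): Centre of the floor of pocket 5, in the drawer's back row (the back row is the one nearer the cabinet), in the middle. Rectangular pocket 64 mm (x) by 40 mm (y), 22 mm deep, mouth chamfered 3 mm; floor 20 mm above the desk. Rows are 72 mm and columns 66 mm apart. Moves with the drawer; axes as the cabinet's.
- pocket6 (a point): Centre of the floor of pocket 6, in the drawer's back row (the back row is the one nearer the cabinet), at the -y side. Rectangular pocket 64 mm (x) by 40 mm (y), 22 mm deep, mouth chamfered 3 mm; floor 20 mm above the desk. Rows are 72 mm and columns 66 mm apart. Moves with the drawer; axes as the cabinet's.
- pack1: Black rigid battery pack, a block 60 mm (x) by 36 mm (y) by 50 mm high, 180 g or so, standing on the desk on its 60 by 36 face; origin at the centre of its underside. Goes into any pocket, its 60 mm side along the pocket's 64 mm side, either way round; 28 mm then stands out of the pocket. May be absent.
- pack2: Black rigid battery pack, a block 60 mm (x) by 36 mm (y) by 50 mm high, 180 g or so, standing on the desk on its 60 by 36 face; origin at the centre of its underside. Goes into any pocket, its 60 mm side along the pocket's 64 mm side, either way round; 28 mm then stands out of the pocket. May be absent.
- pack3: Black rigid battery pack, a block 60 mm (x) by 36 mm (y) by 50 mm high, 180 g or so, standing on the desk on its 60 by 36 face; origin at the centre of its underside. Goes into any pocket, its 60 mm side along the pocket's 64 mm side, either way round; 28 mm then stands out of the pocket. May be absent.
- pack4: Black rigid battery pack, a block 60 mm (x) by 36 mm (y) by 50 mm high, 180 g or so, standing on the desk on its 60 by 36 face; origin at the centre of its underside. Goes into any pocket, its 60 mm side along the pocket's 64 mm side, either way round; 28 mm then stands out of the pocket. May be absent.
- pack5: Black rigid battery pack, a block 60 mm (x) by 36 mm (y) by 50 mm high, 180 g or so, standing on the desk on its 60 by 36 face; origin at the centre of its underside. Goes into any pocket, its 60 mm side along the pocket's 64 mm side, either way round; 28 mm then stands out of the pocket. May be absent.
- pack6: Black rigid battery pack, a block 60 mm (x) by 36 mm (y) by 50 mm high, 180 g or so, standing on the desk on its 60 by 36 face; origin at the centre of its underside. Goes into any pocket, its 60 mm side along the pocket's 64 mm side, either way round; 28 mm then stands out of the pocket. May be absent.
- mug: White mug, 80 mm across, 95 mm high, origin at the centre of its underside. Leave it alone.
- console: Black keypad console lying flat, 130 by 150 by 30 mm, origin at the centre of its underside. Leave it alone.
- adaptor: Black power adaptor brick, 115 (x) by 55 by 34 mm, with rounded edges and a cable boss at one end, lower and longer than a battery pack; origin at the centre of its underside. Not a pack; leave it alone.

How it is judged:
By the outcome, as a careful person would: the job done as asked, in the order asked, and still so for the second after the job is handed in, with the robot touching nothing.
Of pack1, pack2, pack3, pack4, pack5, pack6 only 4 to 6 are there at a start; the rules pass over those that are not, and their reading is None.
At some moment in a run one of pack1, pack2, pack3, pack4, pack5, pack6 may be knocked a few centimetres aside while the robot is not near it.
Once in a run the grip may slacken for a moment while it holds something.
It also fails if it takes over 210 s, if anything falls off the work surface, if the arm or the gripper's body presses on something with over 40 N, if the wrist force passes 120 N, or if a joint passes its speed limit or range.

### The arm

A 7-joint arm with a two-finger parallel gripper is mounted at the origin on the work surface. World frame = base frame: x ahead of the robot, y to its left, z up, the work surface at z = 0. Lengths are in m, angles in rad, forces in N, time in s.
With the tool pointing down it reaches from about 0.425 to 0.925 m from the base axis. Payload 6.8 kg.
Tool frame: the origin (TCP) lies between the finger pads; the fingertips stand r.tcp_to_tips ahead of it and the grasp point (between the pads) is the TCP (r.tcp_to_tips is the distance from the TCP to the fingertips, in m); z points along the fingers, y is the line along which they close (so a half turn about z gives the same grasp; the last joint's range is limited). The gripper opens to 85 mm and grips with 20 to 120 N. Pads are 22 mm wide; open, the fingers measure 114 mm over their backs; the gripper's body (76 mm by 85 mm) begins 54 mm behind the grasp point. The pads swing forward as they close: fully open they stand 13 mm farther back than shut.
Start: joints at [1.057, 0.477, 0.022, 1.555, -0.011, 1.109, -0.083], TCP at [0.266, -0.62, 0.25] pointing down, gripper open.
Joint ranges: [-2.96, 2.96], [-0.34, 2.1], [-1.41, 1.46], [0.24, 2.44], [-1.37, 4.51], [0.17, 1.92], [-2.96, 2.96]. Speed limits (rad/s): [2.39, 2.39, 3.14, 3.14, 3.14, 3.14, 3.14].

### API

Orientations are given as a rotation vector (axis times angle).
In Python, from bench import r gives the robot as it stands.
- The arm moves only by the tool servo_tool, never from a script. Its argument "commands" is a list of rows, each a list of 2 entries, a list of its own where there are three numbers: the shift along the tool's x, y, z normalised to -1 to 1, where 1 is 250 mm, then the turn, a rotation vector about the tool's x, y, z normalised to -1 to 1, where 1 is 90 degrees. In form: [[[dx, dy, dz], [ax, ay, az]], ...]. A call has 1 to 20 rows; each row is the pose to reach, as a shift and turn from the pose commanded when the call began, along the tool's axes at that moment; what a row does not reach only later rows make up. A row lasts 1/10 s, in which the tool goes at most 50 mm and 8.59 degrees, less where a joint would pass 70% of its speed; a pose out of reach is approached as far as the arm can. A call with a number of a shift or a turn outside -1 to 1 is refused whole. A call with a gripper value outside its range is refused whole. "claw" is the closure, from 0 (fully open) to 1 (shut), set as the call begins (left out, the last holds). The fingers move at their own pace and stop on an object; "squeeze" is the grip in N (left out, the last holds). Time passes only in rows, so rows that repeat a pose let the fingers close. It gives the time, the measured TCP pose, the force, the opening and the grip force at its end, in the units of the state.
- r.get_obs(): the state, without advancing time (a new reading comes with each control period).
- r.grab_frame(name): name is "scene" or "side" or "wrist"; returns (picture, depth): 384x512x3 uint8, red, green, blue; 384x512 float32, m along the optical axis (not along the pixel's ray), 0 where there is no reading.
- r.camera_model(name): a dict with "fx", "fy", "cx", "cy" (pixels), "extrinsics" (4x4, takes a point from camera to world coordinates); the wrist camera has in their place "hand_eye" (4x4, takes a point from camera to tool coordinates, whose origin is the TCP and whose axes are the flange's). Camera axes: x right, y down, z forward; pixel columns grow to the right and rows downward; lengths in m; the calibration is good to about 2 mm. A picture is of the moment at which its call begins: read the wrist's pose just before it. camera_model takes no time and is no camera call.
- r.hand_in(): hands the job in; it is judged then, once.
Trained networks look in the newest picture that a camera, given by its name, has taken for a name from the list of things; names that differ only in an ending like _2 or _b are one class to them, and where a whole thing is asked for, a point or a joint stands for the part that bears it (a point fixed in the world has none). Each returns a list of dicts, best first, with "confidence" (0 to 1); they miss things now and then, are a little off and sometimes report something else, mostly with a low value. They report only what shows in the picture. A call takes as long as a camera call.
- r.boxes_of(camera, target): "uv" ([column, row] in pixels, amid what is visible of it).
- r.mark_of(camera, target): "uv" ([column, row] in pixels: a listed point, or the origin of a listed thing).
The state is a dict: "clock": time; "joints": joint angles; "qvel": joint speeds; "tau": joint torques, N m; "tcp_pos": TCP position; "orientation": TCP orientation; "contact_force": force on the tool from outside, world axes, zero at the start; "moment": the same for the moment, N m; "grip_width": finger opening in m; "gripper_force": force on a finger pad.
Only numpy, scipy, OpenCV 4.12 (cv2) and the standard library are available. Lean on these libraries where they do the work, as an engineer would, in place of code of your own. Each camera call takes 0.05 s, during which the arm holds its last target. There are 200 camera calls.

## Working session

There is one attempt and no reset: what is moved stays moved. The work goes in short steps, Python scripts to look and compute and a tool call to move; the robot and the scene stay as the last step left them, time stands still between calls to the robot, and variables do not carry over. Pictures are saved under pics/ and viewed, at most 14 in all, crops included, and the job is handed in when it is done.

Besides the shell and the picture viewer there is one more tool, called after "Request:" by a JSON object that holds its "fn" and its "kwargs". servo_tool: Moves the arm, as the interface text tells. Scaled input: -1 to 1 covers 250 mm each way for a shift and 90 degrees each way for a turn. Its arguments: {"type":"object","properties":{"commands":{"type":"array"},"claw":{"type":"number"},"squeeze":{"type":"number"}},"required":["commands"]}

```bash
mkdir -p pics; ls; cat > h.py <<'E'
import numpy as np, cv2
from bench import r
from scipy.spatial.transform import Rotation as R
def T_tool():
    o=r.get_obs(); T=np.eye(4); T[:3,:3]=R.from_rotvec(o['orientation']).as_matrix(); T[:3,3]=o['tcp_pos']; return T
def cam(name):
    T=T_tool(); im,d=r.grab_frame(name); m=r.camera_model(name)
    E=m['extrinsics'] if 'extrinsics' in m else T@np.array(m['hand_eye'])
    return im,d,m,np.array(E)
def cloud(d,m,E):
    v,u=np.mgrid[:d.shape[0],:d.shape[1]]
    P=np.stack([(u-m['cx'])/m['fx']*d,(v-m['cy'])/m['fy']*d,d],-1)@E[:3,:3].T+E[:3,3]
    P[d<=0]=np.nan; return P
def save(im,n): cv2.imwrite(f'pics/{n}.png',cv2.cvtColor(im,cv2.COLOR_RGB2BGR))
E
python3 - <<'E'
from h import *
np.set_printoptions(precision=3,suppress=True)
o=r.get_obs(); print(o, r.tcp_to_tips); print(T_tool())
ims=[]
for n in ['scene','side']:
    im,d,m,E=cam(n); np.savez(f'{n}0.npz',im=im,d=d,E=E,**{k:m[k] for k in('fx','fy','cx','cy')}); print(n,E)
    save(im,n+'0')
    P=cloud(d,m,E)
    for t in ['charger','pack1','mug','console','adaptor','handle','start_top','tray']:
        for k in r.mark_of(n,t)[:7]:
            u,v=np.round(k['uv']).astype(int); 
            print(n,t,round(k['confidence'],2),u,v,P[min(max(v,0),383),min(max(u,0),511)])
E
```

```text
pics
{'clock': 0.0, 'joints': array([ 1.057,  0.478,  0.022,  1.556, -0.011,  1.109, -0.083]), 'qvel': array([ 0.001,  0.001, -0.002,  0.   , -0.   , -0.   ,  0.   ]), 'tau': array([  0.001, -59.645,   1.608, -28.12 ,   0.012,   0.009,   0.   ]), 'tcp_pos': array([ 0.266, -0.62 ,  0.249]), 'orientation': array([-3.075, -0.633,  0.001]), 'contact_force': array([ 0.292, -0.65 , -0.372]), 'moment': array([-0.022, -0.044,  0.016]), 'gripper_force': 0.0, 'grip_width': 0.08541561334293411} 0.019
[[ 0.919  0.395 -0.001  0.266]
 [ 0.395 -0.919  0.002 -0.62 ]
 [-0.    -0.002 -1.     0.249]
 [ 0.     0.     0.     1.   ]]
scene [[ 0.086  0.871 -0.483  1.22 ]
 [ 0.996 -0.081  0.031 -0.017]
 [-0.012 -0.484 -0.875  1.197]
 [ 0.     0.     0.     1.   ]]
scene charger 0.92 255 242 [ 0.796 -0.008  0.089]
scene pack1 0.8 162 156 [ 0.43  -0.301  0.026]
scene pack1 0.65 130 185 [ 0.536 -0.403  0.028]
scene pack1 0.64 365 166 [0.527 0.388 0.012]
scene pack1 0.61 343 183 [0.605 0.292 0.049]
scene pack1 0.61 166 187 [ 0.557 -0.283  0.033]
scene pack1 0.17 247 184 [ 0.588 -0.017  0.064]
scene mug 0.95 354
[... 393 characters left out ...]
  ]]
side charger 0.78 239 186 [0.683 0.063 0.083]
side charger 0.45 362 161 [ 0.5   -0.396  0.035]
side pack1 0.68 368 193 [ 0.394 -0.296  0.012]
side pack1 0.67 333 176 [ 0.532 -0.266  0.019]
side pack1 0.63 206 262 [0.548 0.314 0.036]
side pack1 0.56 360 164 [ 0.501 -0.39   0.022]
side pack1 0.56 184 296 [0.507 0.424 0.028]
side mug 0.62 172 238 [0.681 0.341 0.05 ]
side console 0.83 307 142 [ 0.721 -0.332  0.031]
side console 0.6 161 270 [0.618 0.426 0.033]
side adaptor 0.8 160 269 [0.622 0.427 0.036]
side handle 0.94 278 192 [ 0.586 -0.028  0.063]
side start_top 0.7 361 164 [ 0.497 -0.391  0.024]
side start_top 0.44 272 157 [ 0.691 -0.102  0.109]
side tray 0.7 249 186 [0.658 0.039 0.086]
```

View pics/scene0.png

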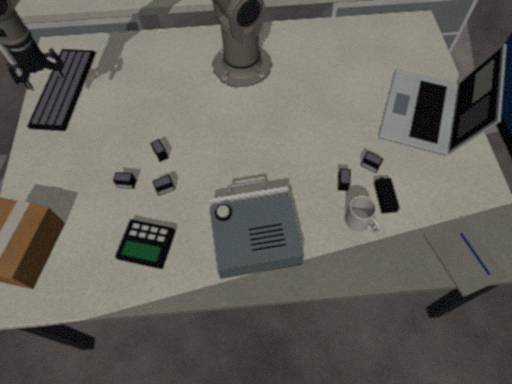

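View pics/side0.png

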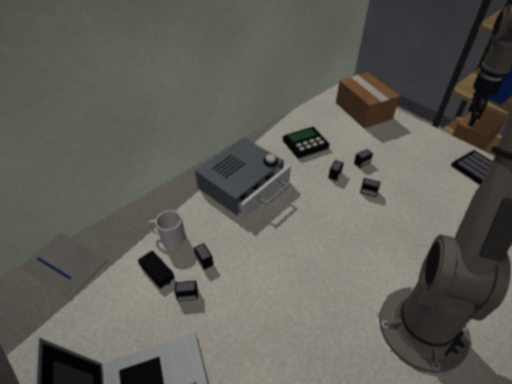

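```bash
cat >> h.py <<'E'
def merged():
    C=[]
    for n in ['scene','side']:
        im,d,m,E=cam(n); P=cloud(d,m,E).reshape(-1,3); C.append(P[np.isfinite(P).all(1)])
    return np.vstack(C)
def tops(C,lo,hi,amin=0.0005,cell=.003):
    """connected blobs of points with lo<z<hi: center, minAreaRect size, long axis angle"""
    Q=C[(C[:,2]>lo)&(C[:,2]<hi)&(C[:,0]>.25)&(C[:,0]<1.0)&(abs(C[:,1])<.8)]
    ij=((Q[:,:2]-[.25,-.8])/cell).astype(int); G=np.zeros((260,540),np.uint8); G[ij[:,0],ij[:,1]]=1
    G=cv2.morphologyEx(G,cv2.MORPH_CLOSE,np.ones((3,3),np.uint8))
    n,L=cv2.connectedComponents(G); lab=L[ij[:,0],ij[:,1]]; out=[]
    for k in range(1,n):
        p=Q[lab==k]
        if len(p)<40: continue
        (c,s,a)=cv2.minAreaRect((p[:,:2]*1000).astype(np.float32)); 
        if s[0]<s[1]: s=s[::-1]; a+=90
        out.append((np.array(c)/1000,np.array(s),(a+90)%180-90,np.median(p[:,2]),len(p)))
    return out
E
python3 - <<'E'
from h import *
np.set_printoptions(precision=4,suppress=True)
C=[]
for n in ['scene','side']:
    z=np.load(n+'0.npz'); P=cloud(z['d'],z,z['E']).reshape(-1,3); P=P[np.isfinite(P).all(1)]; C.append(P)
    print(n,'desk z',np.median(P[abs(P[:,2])<.01][:,2]))
    for lo,hi in [(.042,.058),(.078,.095),(.096,.125),(.025,.04)]:
        print(lo)
        for t in tops(P,lo,hi): print(' ',*t)
E
```

```text
scene desk z -0.00031890201985018685
0.042
  [0.3817 0.7416] [281.5071  17.0038] -22.226287841796875 0.049401117840558006 191
  [ 0.4044 -0.3134] [62.4078 35.61  ] 25.34772300720215 0.049484120859000114 160
  [ 0.5134 -0.4243] [60.9108 39.1286] 79.36701965332031 0.04943766370665825 191
  [0.5203 0.4078] [59.6625 39.8516] 52.698360443115234 0.049946869253886694 183
  [ 0.5444 -0.2937] [59.3004 39.2565] -71.3989028930664 0.049329127431679165 191
  [0.5793 0.3   ] [61.9253 33.3433] -9.994277954101562 0.04974642388732531 179
  [ 0.6365 -0.0173] [249.7323   5.3816] -85.23211812973022 0.05146882435212419 128
  [ 0.7461 -0.6456] [218.8657  20.6897] -20.909255981445312 0.05022943675238589 245
  [0.6956 0.338 ] [66.1954 25.0278] 50.38085174560547 0.05100686549065192 58
  [0.738  0.3062] [74.6485 27.8489] 54.16618728637695 0.04925735545394627 54
  [0.8567 0.0015] [248.0735   3.429 ] -84.9130916595459 0.04940064733359528 149
0.078
  [0.3943 0.7485] [264.9743  14.9955] -22.066680908203125 0.08610237968820811 195
  [ 0.6326 -0.0173] [249.2215  15.8979] -85.11135721206665 0.08159510245487356 287
 
[... 3066 characters left out ...]
] [64.9667 30.5928] 46.554935455322266 0.03320565167260947 49
  [0.5029 0.4202] [57.6694  3.4284] 52.934635162353516 0.0330713680883174 62
  [0.642  0.4316] [117.5208  55.2201] 0.6248745322227478 0.03242906822464375 635
  [ 0.6846 -0.64  ] [183.7793  84.2982] 15.200931549072266 0.03204819013373178 114
  [ 0.6225 -0.0132] [246.641   14.9208] -87.26224303245544 0.03273918667172515 135
  [0.7416 0.119 ] [209.1137  15.2716] 8.778307914733887 0.032505311950574156 125
  [ 0.7368 -0.3403] [151.5926 131.6932] 74.24916076660156 0.02893597399568848 703
  [0.6896 0.3391] [72.8459 25.1157] 57.81140899658203 0.03233073672992315 69
  [0.743 0.311] [51.6975 12.6065] 67.30155181884766 0.03397049331722235 47
```

The scene picture shows five packs at (160,150), (124,180), (164,184), (344,178), (372,161). The cabinet is at (255,230) with its button at (223,212) and handle at (248,183), and the adaptor (387,195), mug and console are to be left alone. The side view agrees with this.

```bash
cat >> h.py <<'E'
def pose(x,y,z,yaw):
    c,s=np.cos(np.radians(yaw)),np.sin(np.radians(yaw)); T=np.eye(4)
    T[:3,:3]=[[c,s,0],[s,-c,0],[0,0,-1]]; T[:3,3]=x,y,z; return T
def plan(wps,T0=None):
    """wps: (x,y,z,yaw). prints calls: per waypoint the normalised shift, turn, rows needed"""
    if T0 is None: T0=T_tool(); T0=pose(*T0[:3,3],np.degrees(np.arctan2(T0[1,0],T0[0,0])))
    B=T0.copy(); cur=T0.copy(); rows=0; print('CALL')
    for w in wps:
        G=pose(*w)
        while True:
            n=max(2,int(np.ceil(max(np.linalg.norm(G[:3,3]-cur[:3,3])/.045,np.degrees((R.from_matrix(cur[:3,:3]).inv()*R.from_matrix(G[:3,:3])).magnitude())/8))))
            D=np.linalg.inv(B)@G; sh=D[:3,3]/.25; tu=R.from_matrix(D[:3,:3]).as_rotvec()/(np.pi/2)
            if abs(sh).max()<=1 and abs(tu).max()<=1 and rows+n<=20: break
            if rows>0: B=cur.copy(); rows=0; print('CALL'); continue
            f=min(.99/max(abs(sh).max(),1e-9),19/n,.99); H=w; c=cur[:3,3]
            yc=np.degrees(np.arctan2(cur[1,0],cur[0,0])); dy=(w[3]-yc+180)%360-180
            f=min(f,88/max(abs(dy),1e-9)); p=c+f*(G[:3,3]-c); G=pose(*p,yc+f*dy); 
            D=np.linalg.inv(B)@G; sh=D[:3,3]/.25; tu=R.from_matrix(D[:3,:3]).as_rotvec()/(np.pi/2)
            print(' ',np.round(sh,3).tolist(),np.round(tu,3).tolist(),'rows',int(np.ceil(n*f))+1,'-> part'); cur=G; B=G.copy(); print('CALL'); G=pose(*w)
        print(' ',np.round(sh,3).tolist(),np.round(tu,3).tolist(),'rows',n,'->',w); cur=G; rows+=n
E
python3 - <<'E'
from h import *
plan([(.6,-.0185,.25,95),(.6,-.0185,.2,95)])
E
```

```text
CALL
  [0.99, -0.767, 0.001] [0.0, 0.0, -0.363] rows 9 -> part
CALL
  [0.99, -0.088, 0.0] [0.0, 0.0, -0.288] rows 7 -> part
CALL
  [0.473, 0.18, 0.0] [0.0, 0.0, -0.147] rows 3 -> (0.6, -0.0185, 0.25, 95)
  [0.473, 0.18, 0.2] [0.0, 0.0, -0.147] rows 2 -> (0.6, -0.0185, 0.2, 95)
```

Request:
{"fn": "servo_tool", "kwargs": {"commands": [[[0.99, -0.767, 0], [0, 0, -0.363]], [[0.99, -0.767, 0], [0, 0, -0.363]], [[0.99, -0.767, 0], [0, 0, -0.363]], [[0.99, -0.767, 0], [0, 0, -0.363]], [[0.99, -0.767, 0], [0, 0, -0.363]], [[0.99, -0.767, 0], [0, 0, -0.363]], [[0.99, -0.767, 0], [0, 0, -0.363]], [[0.99, -0.767, 0], [0, 0, -0.363]], [[0.99, -0.767, 0], [0, 0, -0.363]], [[0.99, -0.767, 0], [0, 0, -0.363]]], "claw": 0.58}}

```text
clock: 1.9
tcp_pos: [0.4169, -0.3484, 0.2502]
orientation: [2.777, 1.468, -0.001]
contact_force: [-0.1, 0.0, -0.8]
grip_width: 0.0359
gripper_force: 0.0
```

Request:
{"fn": "servo_tool", "kwargs": {"commands": [[[0.99, -0.088, 0], [0, 0, -0.288]], [[0.99, -0.088, 0], [0, 0, -0.288]], [[0.99, -0.088, 0], [0, 0, -0.288]], [[0.99, -0.088, 0], [0, 0, -0.288]], [[0.99, -0.088, 0], [0, 0, -0.288]], [[0.99, -0.088, 0], [0, 0, -0.288]], [[0.99, -0.088, 0], [0, 0, -0.288]], [[0.99, -0.088, 0], [0, 0, -0.288]]]}}

```text
clock: 2.7
tcp_pos: [0.5379, -0.1317, 0.2499]
orientation: [2.378, 2.053, -0.002]
contact_force: [-0.5, -1.3, 0.4]
grip_width: 0.0358
gripper_force: 0.0
```

Request:
{"fn": "servo_tool", "kwargs": {"commands": [[[0.473, 0.18, 0.2], [0, 0, -0.147]], [[0.473, 0.18, 0.2], [0, 0, -0.147]], [[0.473, 0.18, 0.2], [0, 0, -0.147]], [[0.473, 0.18, 0.2], [0, 0, -0.147]], [[0.473, 0.18, 0.2], [0, 0, -0.147]], [[0.473, 0.18, 0.2], [0, 0, -0.147]]]}}

```text
clock: 3.3
tcp_pos: [0.5997, -0.0215, 0.2005]
orientation: [2.125, 2.312, -0.002]
contact_force: [-0.9, -0.1, 0.2]
grip_width: 0.0359
gripper_force: 0.0
```

```bash
cat >> h.py <<'E'
E
python3 - <<'E'
from h import *
np.set_printoptions(precision=4,suppress=True)
o=r.get_obs(); print(o['joints'],o['clock'],o['contact_force'],o['grip_width']); print(T_tool()); print(r.camera_model('wrist'))
im,d,m,E=cam('wrist'); save(im,'w1'); P=cloud(d,m,E)
for k in r.mark_of('wrist','handle')[:2]: print(k)
Q=P.reshape(-1,3); Q=Q[np.isfinite(Q).all(1)]
h=Q[(Q[:,2]>.055)&(Q[:,2]<.075)&(Q[:,0]<.62)&(Q[:,0]>.54)]
print(len(h),h.min(0),h.max(0),cv2.minAreaRect((h[:,:2]*1000).astype(np.float32)))
f=Q[(Q[:,2]>.076)&(Q[:,2]<.0848)]; print(cv2.minAreaRect((f[:,:2]*1000).astype(np.float32)))
E
```

```text
[ 0.287   0.4468 -0.4663  1.7648  0.2371  0.9859 -0.1874] 3.3 [-0.8933 -0.0969  0.2264] 0.03590741772032926
[[-0.0842  0.9964 -0.0001  0.5997]
 [ 0.9964  0.0842 -0.0016 -0.0215]
 [-0.0016 -0.0003 -1.      0.2005]
 [ 0.      0.      0.      1.    ]]
{'fx': 273.24797385400706, 'fy': 273.24797385400706, 'cx': 257.81076399553615, 'cy': 189.84840605639494, 'hand_eye': array([[ 0.0007, -0.9638, -0.2666,  0.0677],
       [ 1.    ,  0.0007, -0.0001,  0.0003],
       [ 0.0003, -0.2666,  0.9638, -0.1247],
       [ 0.    ,  0.    ,  0.    ,  1.    ]])}
{'uv': [238.8, 182.1], 'confidence': 0.97}
2055 [ 0.5728 -0.0792  0.0551] [0.62   0.1053 0.0749] ((597.537353515625, 12.988395690917969), (46.55667495727539, 182.44827270507812), 3.478788375854492)
((640.1876831054688, -14.852813720703125), (33.338584899902344, 248.54844665527344), 5.009786128997803)
```

View pics/w1.png

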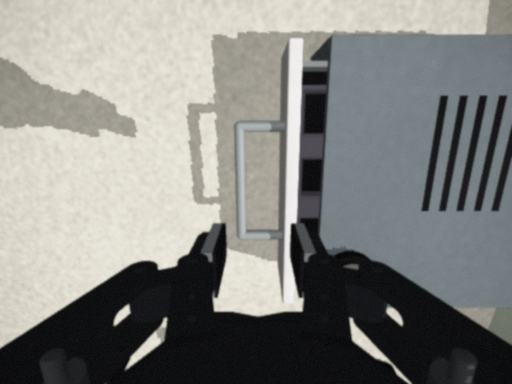

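```bash
python3 - <<'E'
from h import *
np.set_printoptions(precision=4,suppress=True)
im,d,m,E=cam('wrist'); P=cloud(d,m,E); np.savez('w1.npz',im=im,d=d,P=P)
u,v=239,182
for vv in range(140,240,10): print(vv, P[vv,200], P[vv,300])
print([ (u, P[182,u,0].round(4),P[182,u,2].round(3)) for u in range(180,330,6)])
E
```

```text
140 [0.5294 0.0115 0.0014] [0.6392 0.0248 0.0447]
150 [ 0.5296 -0.0003  0.0009] [0.6406 0.0147 0.044 ]
160 [ 0.53   -0.0123  0.0008] [0.6423 0.0041 0.0419]
170 [ 0.5304 -0.0244  0.0012] [ 0.6437 -0.0065  0.0414]
180 [ 0.5308 -0.0368  0.0012] [ 0.6454 -0.0177  0.0398]
190 [ 0.5311 -0.0495  0.0011] [ 0.6468 -0.0288  0.0399]
200 [ 0.5314 -0.0625  0.0009] [ 0.6477 -0.0393  0.0425]
210 [ 0.5319 -0.0755  0.0015] [ 0.6491 -0.0505  0.0431]
220 [ 0.5323 -0.0889  0.0016] [ 0.6548 -0.0705  0.0214]
230 [ 0.5327 -0.1028  0.0014] [ 0.6203 -0.0077  0.1982]
[(180, np.float64(0.5061), np.float64(-0.0)), (186, np.float64(0.5138), np.float64(0.001)), (192, np.float64(0.5211), np.float64(0.001)), (198, np.float64(0.528), np.float64(-0.001)), (204, np.float64(0.5356), np.float64(0.0)), (210, np.float64(0.5431), np.float64(0.002)), (216, np.float64(0.5502), np.float64(0.001)), (222, np.float64(0.5575), np.float64(0.0)), (228, np.float64(0.5649), np.float64(0.001)), (234, np.float64(0.5722), np.float64(0.001)), (240, np.float64(0.5825), np.float64(0.067)), (246, np.float64(0.5868), np.float64(0.001)), (252, np.float64(0.5941), np.float64(0.001)), (258, np.float64(0.6015), np.float64(0.001)), (264, np.float64(0.6087), np.float64(0.002)), (270, np.float64(0.6161), np.float64(0.0)), (276, np.float64(0.6233), np.float64(0.002)), (282, np.float64(0.6239), np.float64(0.061)), (288, np.float64(0.6269), np.float64(0.083)), (294, np.float64(0.6323), np.float64(0.084)), (300, np.float64(0.6456), np.float64(0.04)), (306, np.float64(0.6559), np.float64(0.021)), (312, np.float64(0.6628), np.float64(0.021)), (318, np.float64(0.6696), np.float64(0.021)), (324, np.float64(0.6585), np.float64(0.087))]
```

The wrist view shows the handle bar at column 241 (rows 122–237) and the drawer front at column 293. The drawer already stands about 20 mm open. I'll pinch the bar next.

Request:
{"fn": "servo_tool", "kwargs": {"commands": [[[0, -0.069, 0.1], [0, 0, 0]], [[0, -0.069, 0.3], [0, 0, 0]], [[0, -0.069, 0.45], [0, 0, 0]], [[0, -0.069, 0.55], [0, 0, 0]], [[0, -0.069, 0.55], [0, 0, 0]]]}}

```text
clock: 3.95
tcp_pos: [0.5801, -0.0211, 0.0598]
orientation: [-2.12, -2.313, 0.007]
contact_force: [0.0, -0.1, 0.7]
grip_width: 0.0358
gripper_force: 0.0
```

Request:
{"fn": "servo_tool", "kwargs": {"commands": [[[0, 0, 0], [0, 0, 0]], [[0, 0, 0], [0, 0, 0]], [[0, 0, 0], [0, 0, 0]], [[0, 0, 0], [0, 0, 0]], [[0, 0, 0], [0, 0, 0]]], "claw": 1, "squeeze": 50}}

```text
clock: 4.45
tcp_pos: [0.5838, -0.0202, 0.0646]
orientation: [2.12, 2.315, 0.002]
contact_force: [-1.8, -2.1, 6.6]
grip_width: 0.0082
gripper_force: 49.3
```

Request:
{"fn": "servo_tool", "kwargs": {"commands": [[[0, -0.05, 0], [0, 0, 0]], [[0, -0.1, 0], [0, 0, 0]], [[0, -0.15, 0], [0, 0, 0]], [[0, -0.2, 0], [0, 0, 0]], [[0, -0.25, 0], [0, 0, 0]], [[0, -0.3, 0], [0, 0, 0]], [[0, -0.35, 0], [0, 0, 0]], [[0, -0.4, 0], [0, 0, 0]], [[0, -0.45, 0], [0, 0, 0]], [[0, -0.5, 0], [0, 0, 0]], [[0, -0.55, 0], [0, 0, 0]], [[0, -0.58, 0], [0, 0, 0]], [[0, -0.6, 0], [0, 0, 0]], [[0, -0.6, 0], [0, 0, 0]], [[0, -0.6, 0], [0, 0, 0]]]}}

```text
clock: 5.95
tcp_pos: [0.4342, -0.0334, 0.0644]
orientation: [2.119, 2.315, 0.002]
contact_force: [-1.7, -1.6, 16.2]
grip_width: 0.008
gripper_force: 49.6
```

```bash
python3 - <<'E'
from h import *
np.set_printoptions(precision=4,suppress=True)
C=[]
print(r.get_obs()['tcp_pos'],r.get_obs()['contact_force'])
for n in ['scene','side']:
    im,d,m,E=cam(n); save(im,n+'1'); P=cloud(d,m,E).reshape(-1,3); P=P[np.isfinite(P).all(1)]
    for t in tops(P,.078,.084): print(n,*t)
    for k in r.mark_of(n,'tray')[:2]+r.mark_of(n,'handle')[:2]: print(k)
E
```

```text
[ 0.4342 -0.0334  0.0644] [-1.7246 -1.5727 16.2104]
scene [ 0.4849 -0.0303] [248.438   14.1895] -85.11704397201538 0.0810644520371464 219
scene [ 0.7471 -0.6451] [216.6443  14.3062] -19.7828369140625 0.08175776670889012 112
scene [ 0.8515 -0.0123] [141.8222  17.295 ] -85.85122728347778 0.08152930137555847 44
{'uv': [248.4, 187.9], 'confidence': 0.79}
{'uv': [237.7, 143.9], 'confidence': 0.79}
side [0.4816 0.7087] [65.236   5.0165] -21.982261657714844 0.08076639805533736 40
side [0.4751 0.032 ] [126.2524  13.6398] -85.81119203567505 0.08063837182901934 106
side [0.6904 0.3343] [76.7033 29.9968] 65.07689666748047 0.08096228029487962 41
side [0.7408 0.3216] [85.2296 23.9951] 66.4609603881836 0.08113091101042902 49
{'uv': [283.3, 201.6], 'confidence': 0.86}
{'uv': [313.0, 215.5], 'confidence': 0.9}
{'uv': [279.9, 204.5], 'confidence': 0.32}
```

Request:
{"fn": "servo_tool", "kwargs": {"commands": [[[0, -0.01, 0], [0, 0, 0]], [[0, -0.02, 0], [0, 0, 0]], [[0, -0.03, 0], [0, 0, 0]], [[0, -0.03, 0], [0, 0, 0]], [[0, -0.03, 0], [0, 0, 0]]]}}

```text
clock: 6.75
tcp_pos: [0.4283, -0.0339, 0.0645]
orientation: [2.118, 2.314, 0.006]
contact_force: [4.2, -1.6, 10.6]
grip_width: 0.0081
gripper_force: 49.5
```

```bash
python3 - <<'E'
from h import *
np.set_printoptions(precision=4,suppress=True)
o=r.get_obs();print(o['joints'])
im,d,m,E=cam('scene'); P=cloud(d,m,E).reshape(-1,3); P=P[np.isfinite(P).all(1)]
for t in tops(P,.078,.084)[:1]: print(*t)
E
```

```text
[ 0.3044  0.4135 -0.4339  2.248   0.34    0.5343 -0.3032]
[ 0.4787 -0.031 ] [246.4426  16.4002] -85.09098482131958 0.0812042503099738 224
```

Request:
{"fn": "servo_tool", "kwargs": {"commands": [[[0, -0.01, 0], [0, 0, 0]], [[0, -0.016, 0], [0, 0, 0]], [[0, -0.016, 0], [0, 0, 0]], [[0, -0.016, 0], [0, 0, 0]]]}}

```text
clock: 7.2
tcp_pos: [0.4282, -0.0339, 0.0647]
orientation: [2.116, 2.311, 0.016]
contact_force: [14.9, -2.8, -7.4]
grip_width: 0.0085
gripper_force: 48.9
```

Request:
{"fn": "servo_tool", "kwargs": {"commands": [[[0, 0.01, 0], [0, 0, 0]], [[0, 0.01, 0], [0, 0, 0]], [[0, 0.01, 0], [0, 0, 0]], [[0, 0.01, 0], [0, 0, 0]]], "claw": 0.58}}

```text
clock: 7.6
tcp_pos: [0.4234, -0.0339, 0.0626]
orientation: [-2.12, -2.317, 0.002]
contact_force: [-0.4, 0.2, 0.9]
grip_width: 0.0357
gripper_force: 0.0
```

Request:
{"fn": "servo_tool", "kwargs": {"commands": [[[0, 0, -0.2], [0, 0, 0]], [[0, 0, -0.4], [0, 0, 0]], [[0, 0, -0.6], [0, 0, 0]], [[0, 0.35, -0.8], [0, 0, 0]], [[0, 0.35, -0.8], [0, 0, 0]], [[0, 0.35, -0.8], [0, 0, 0]], [[0, 0.35, -0.8], [0, 0, 0]]]}}

```text
clock: 8.3
tcp_pos: [0.5115, -0.0259, 0.2626]
orientation: [-2.12, -2.317, 0.0]
contact_force: [-0.3, -1.0, -0.7]
grip_width: 0.0356
gripper_force: 0.0
```

```bash
python3 - <<'E'
from h import *
np.set_printoptions(precision=4,suppress=True)
o=r.get_obs();print(o['joints'],o['contact_force']); print(T_tool()[:3,3])
im,d,m,E=cam('scene'); P=cloud(d,m,E).reshape(-1,3); P=P[np.isfinite(P).all(1)]
for t in tops(P,.078,.084)[:1]: print(*t)
im,d,m,E=cam('wrist'); save(im,'w2'); P=cloud(d,m,E); np.savez('w2.npz',im=im,d=d,P=P,E=E)
for t in ['tray','pocket1','pocket2','pocket3','pocket4','pocket5','pocket6']:
    for k in r.mark_of('wrist',t)[:1]:
        uu,vv=np.array(k['uv']).astype(int); print(t,k,P[min(vv,383),min(uu,511)])
E
```

```text
[ 0.4028  0.2436 -0.5503  1.8954  0.146   1.0425 -0.1194] [-0.2891 -0.9918 -0.6543]
[ 0.5115 -0.0259  0.2626]
[ 0.4787 -0.0306] [247.6255  15.698 ] -85.20152616500854 0.08110405055272307 204
tray {'uv': [271.1, 117.4], 'confidence': 0.74} [0.521  0.0395 0.0216]
pocket1 {'uv': [317.8, 214.5], 'confidence': 0.88} [ 0.5998 -0.0873  0.0208]
pocket2 {'uv': [317.8, 214.5], 'confidence': 0.88} [ 0.5998 -0.0873  0.0208]
pocket3 {'uv': [317.8, 214.5], 'confidence': 0.88} [ 0.5998 -0.0873  0.0208]
pocket4 {'uv': [317.8, 214.5], 'confidence': 0.88} [ 0.5998 -0.0873  0.0208]
pocket5 {'uv': [317.8, 214.5], 'confidence': 0.88} [ 0.5998 -0.0873  0.0208]
pocket6 {'uv': [317.8, 214.5], 'confidence': 0.88} [ 0.5998 -0.0873  0.0208]
```

View pics/w2.png

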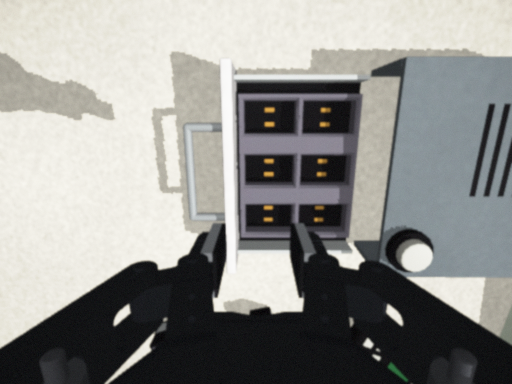

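The drawer is fully out. All six pockets are visible at about (268,117), (325,117), (268,168), (322,168), (268,214) and (320,214), and all are empty. The button is at (412,252). I'll turn to the placing yaw and measure the tray from there.

```bash
cat >> h.py <<'E'
from scipy.optimize import minimize
def tray_fit(P,x0):
    """fit tray (x,y,yaw deg) in world xy to floor/top points"""
    Q=P.reshape(-1,3); Q=Q[np.isfinite(Q).all(1)]
    Q=Q[np.linalg.norm(Q[:,:2]-x0[:2],axis=1)<.16]
    top=Q[(Q[:,2]>.037)&(Q[:,2]<.047)]; fl=Q[(Q[:,2]>.016)&(Q[:,2]<.025)]
    def sd(Q,p):
        c,s=np.cos(np.radians(p[2])),np.sin(np.radians(p[2])); L=(Q[:,:2]-p[:2])@np.array([[c,-s],[s,c]])
        a=np.min([np.maximum(abs(L[:,0]-px)-.032,abs(L[:,1]-py)-.020) for px in(-.036,.036) for py in(-.066,0,.066)],0)
        blk=np.maximum(abs(L[:,0])-.074,abs(L[:,1])-.093); return a,blk
    def cost(p):
        p=np.array([p[0]/1e3+x0[0],p[1]/1e3+x0[1],p[2]]); a,b=sd(fl,p); a2,b2=sd(top,p)
        return np.mean(np.where(b<.0,np.clip(a,0,.006),.002))+np.mean(np.clip(-a2,0,.006)+np.clip(b2,0,.006))
    best=min((minimize(cost,[dx,dy,x0[2]],method='Nelder-Mead',options=dict(xatol=.02,fatol=1e-7)) for dx in(-6,0,6) for dy in(-6,0,6)),key=lambda q:q.fun)
    return best.x[0]/1e3+x0[0],best.x[1]/1e3+x0[1],best.x[2],best.fun,len(top),len(fl)
E
python3 - <<'E'
from h import *
P=np.load('w2.npz')['P']
print(tray_fit(P,(.57,-.02,5)))
plan([(.465,-.02,.26,5)])
E
```

```text
(np.float64(0.5594756897955996), np.float64(-0.02259924614098779), np.float64(5.02998211339956), np.float64(0.0009059958678412769), 8151, 9955)
CALL
  [0.04, -0.177, 0.01] [0.0, 0.0, 0.978] rows 13 -> part
CALL
  [-0.004, -0.001, 0.0] [0.0, 0.0, 0.023] rows 2 -> (0.465, -0.02, 0.26, 5)
```

Request:
{"fn": "servo_tool", "kwargs": {"commands": [[[0.04, -0.177, 0.01], [0, 0, 1]], [[0.04, -0.177, 0.01], [0, 0, 1]], [[0.04, -0.177, 0.01], [0, 0, 1]], [[0.04, -0.177, 0.01], [0, 0, 1]], [[0.04, -0.177, 0.01], [0, 0, 1]], [[0.04, -0.177, 0.01], [0, 0, 1]], [[0.04, -0.177, 0.01], [0, 0, 1]], [[0.04, -0.177, 0.01], [0, 0, 1]], [[0.04, -0.177, 0.01], [0, 0, 1]], [[0.04, -0.177, 0.01], [0, 0, 1]], [[0.04, -0.177, 0.01], [0, 0, 1]], [[0.04, -0.177, 0.01], [0, 0, 1]], [[0.04, -0.177, 0.01], [0, 0, 1]], [[0.04, -0.177, 0.01], [0, 0, 1]], [[0.04, -0.177, 0.01], [0, 0, 1]]], "claw": 0.1}}

```text
clock: 10.25
tcp_pos: [0.4666, -0.0202, 0.2603]
orientation: [-3.138, -0.14, -0.0]
contact_force: [-0.4, -0.4, -0.4]
grip_width: 0.0769
gripper_force: 0.0
```

```bash
python3 - <<'E'
from h import *
np.set_printoptions(precision=4,suppress=True)
o=r.get_obs();print(o['joints'],o['tcp_pos'])
im,d,m,E=cam('wrist'); save(im,'w3'); P=cloud(d,m,E); np.savez('w3.npz',im=im,d=d,P=P,E=E)
f=tray_fit(P,(.56,-.022,5)); print(f)
T=T_tool(); print(np.degrees(np.arctan2(T[1,0],T[0,0])))
# heights near tray sides
Q=P.reshape(-1,3); Q=Q[np.isfinite(Q).all(1)]; c,s=np.cos(np.radians(5)),np.sin(np.radians(5)); L=(Q[:,:2]-f[:2])@np.array([[c,-s],[s,c]])
for y in list(range(-125,-90,4))+list(range(90,126,4)):
    k=(abs(L[:,0])<.05)&(abs(L[:,1]-y/1e3)<.002); print(y,k.sum(),Q[k,2].max() if k.any() else '')
for n in ['scene','side']:
    im,d,m,E=cam(n); print(n,tray_fit(cloud(d,m,E),(.56,-.022,5)))
# plan to pack A view
E
```

```text
[ 0.2724  0.1475 -0.3965  2.0004  0.0672  1.006  -1.6377] [ 0.4666 -0.0202  0.2603]
(np.float64(0.5598988679964223), np.float64(-0.022681788065635176), np.float64(5.082918546302336), np.float64(0.0009147881106772861), 10821, 12366)
5.109074824250706
-125 0 
-121 0 
-117 0 
-113 161 0.05290300732850972
-109 1050 0.05318123762074556
-105 267 0.023198025163768954
-101 221 0.02349978057924601
-97 0 
-93 146 0.045012839472098665
90 321 0.04517358139618821
94 77 0.044772470168542466
98 115 0.023540464944431738
102 266 0.02326505425062475
106 581 0.05258884877672171
110 608 0.0528620864665611
114 84 0.05296646395941146
118 0 
122 0 
scene (np.float64(0.5594638852680233), np.float64(-0.0238519864158828), np.float64(4.931476151522608), np.float64(0.0011363763292239202), 1123, 1288)
side (np.float64(0.5597885916910276), np.float64(-0.022682072953582117), np.float64(4.699964464037434), np.float64(0.002197084092520031), 920, 723)
```

```bash
cat >> h.py <<'E'
def packs(P,zlo=.043,zhi=.056,cell=.001,near=None):
    Q=P.reshape(-1,3); Q=Q[np.isfinite(Q).all(1)]; Q=Q[(Q[:,2]>zlo)&(Q[:,2]<zhi)&(Q[:,0]>.25)&(Q[:,0]<.95)&(abs(Q[:,1])<.6)]
    ij=((Q[:,:2]-[.25,-.6])/cell).astype(int); G=np.zeros((720,1220),np.uint8); G[ij[:,0],ij[:,1]]=1
    G=cv2.morphologyEx(G,cv2.MORPH_CLOSE,cv2.getStructuringElement(cv2.MORPH_ELLIPSE,(5,5)))
    G=cv2.morphologyEx(G,cv2.MORPH_OPEN,cv2.getStructuringElement(cv2.MORPH_ELLIPSE,(7,7)))
    out=[]
    for c in cv2.findContours(G,cv2.RETR_EXTERNAL,cv2.CHAIN_APPROX_NONE)[0]:
        m=cv2.moments(c); A=m['m00']
        if A<800 or A>3500: continue
        cx,cy=m['m10']/A,m['m01']/A   # cx along y-index, cy along x-index
        th=.5*np.arctan2(2*m['mu11'],m['mu02']-m['mu20']) # angle from x-axis(row) toward y
        rc=cv2.minAreaRect(c)
        out.append((round(.25+(cy+.5)*cell,4),round(-.6+(cx+.5)*cell,4),round(np.degrees(th),1),[round(v) for v in sorted(rc[1])],int(A)))
    return out
E
python3 - <<'E'
from h import *
plan([(.345,-.339,.26,25)])
E
```

```text
CALL
  [-0.482, 0.99, 0.001] [0.0, 0.0, -0.178] rows 8 -> part
CALL
  [-0.177, 0.196, 0.0] [0.0, 0.0, -0.043] rows 2 -> (0.345, -0.339, 0.26, 25)
```

Request:
{"fn": "servo_tool", "kwargs": {"commands": [[[-0.482, 0.99, 0], [0, 0, -0.178]], [[-0.482, 0.99, 0], [0, 0, -0.178]], [[-0.482, 0.99, 0], [0, 0, -0.178]], [[-0.482, 0.99, 0], [0, 0, -0.178]], [[-0.482, 0.99, 0], [0, 0, -0.178]], [[-0.482, 0.99, 0], [0, 0, -0.178]], [[-0.482, 0.99, 0], [0, 0, -0.178]]]}}

```text
clock: 11.1
tcp_pos: [0.3654, -0.2828, 0.2603]
orientation: [3.09, 0.56, -0.002]
contact_force: [-0.5, 0.7, -0.4]
grip_width: 0.0769
gripper_force: 0.0
```

Request:
{"fn": "servo_tool", "kwargs": {"commands": [[[-0.177, 0.196, 0], [0, 0, -0.043]], [[-0.177, 0.196, 0], [0, 0, -0.043]], [[-0.177, 0.196, 0], [0, 0, -0.043]], [[-0.177, 0.196, 0], [0, 0, -0.043]]]}}

```text
clock: 11.5
tcp_pos: [0.3453, -0.3381, 0.2602]
orientation: [-3.067, -0.679, -0.0]
contact_force: [0.2, 0.3, 0.0]
grip_width: 0.0768
gripper_force: 0.0
```

```bash
cat >> h.py <<'E'
def look(gx,gy,yaw,zdown=.045):
    """wrist view: measure packs, plan the grasp of the one near (gx,gy) at tool yaw (its long axis)"""
    o=r.get_obs(); print('clock',round(o['clock'],2),'j',o['joints'].round(2),'tcp',o['tcp_pos'].round(4))
    im,d,m,E=cam('wrist'); L=packs(cloud(d,m,E)); print(L)
    p=min(L,key=lambda q:np.hypot(q[0]-gx,q[1]-gy)); a=p[2]
    while a-yaw>90: a-=180
    while a-yaw<-90: a+=180
    print('use',p,a); plan([(p[0],p[1],.13,a),(p[0],p[1],zdown,a)])
E
python3 - <<'E'
from h import *
look(.402,-.312,25)
E
```

```text
clock 11.5 j [ 0.76  0.16 -0.13  1.98  0.02  1.   -0.51] tcp [ 0.3453 -0.3381  0.2602]
[(0.5119, -0.4227, np.float64(79.8), [36, 61], 2021), (0.402, -0.3124, np.float64(26.0), [36, 60], 1974)]
use (0.402, -0.3124, np.float64(26.0), [36, 60], 1974) 26.0
CALL
  [0.247, 0.004, 0.521] [0.0, 0.0, -0.011] rows 4 -> (0.402, -0.3124, 0.13, np.float64(26.0))
  [0.247, 0.004, 0.861] [0.0, 0.0, -0.011] rows 2 -> (0.402, -0.3124, 0.045, np.float64(26.0))
```

Request:
{"fn": "servo_tool", "kwargs": {"commands": [[[0.247, 0.004, 0.3], [0, 0, -0.011]], [[0.247, 0.004, 0.45], [0, 0, -0.011]], [[0.247, 0.004, 0.55], [0, 0, -0.011]], [[0.247, 0.004, 0.65], [0, 0, -0.011]], [[0.247, 0.004, 0.75], [0, 0, -0.011]], [[0.247, 0.004, 0.83], [0, 0, -0.011]], [[0.247, 0.004, 0.861], [0, 0, -0.011]], [[0.247, 0.004, 0.861], [0, 0, -0.011]], [[0.247, 0.004, 0.861], [0, 0, -0.011]]]}}

```text
clock: 12.45
tcp_pos: [0.402, -0.3135, 0.0459]
orientation: [3.06, 0.707, 0.002]
contact_force: [0.2, -1.2, 0.0]
grip_width: 0.0769
gripper_force: 0.0
```

Request:
{"fn": "servo_tool", "kwargs": {"commands": [[[0, 0, 0], [0, 0, 0]], [[0, 0, 0], [0, 0, 0]], [[0, 0, 0], [0, 0, 0]], [[0, 0, 0], [0, 0, 0]], [[0, 0, 0], [0, 0, 0]]], "claw": 1, "squeeze": 60}}

```text
clock: 12.95
tcp_pos: [0.4017, -0.3141, 0.046]
orientation: [3.06, 0.705, 0.001]
contact_force: [-1.2, 0.8, 6.9]
grip_width: 0.0348
gripper_force: 60.9
```

Request:
{"fn": "servo_tool", "kwargs": {"commands": [[[0, 0, -0.05], [0, 0, 0]], [[0, 0, -0.15], [0, 0, 0]], [[0, 0, -0.3], [0, 0, 0]], [[0, 0, -0.45], [0, 0, 0]], [[0, 0, -0.46], [0, 0, 0]], [[0, 0, -0.46], [0, 0, 0]]]}}

```text
clock: 13.55
tcp_pos: [0.4015, -0.3141, 0.1614]
orientation: [3.06, 0.705, 0.003]
contact_force: [0.3, 0.5, -1.1]
grip_width: 0.035
gripper_force: 60.5
```

```bash
cat >> h.py <<'E'
TR=(.5597,-.0227,5.05)
def pk(i):
    c,s=np.cos(np.radians(TR[2])),np.sin(np.radians(TR[2])); x=-.036 if i<4 else .036; y=(.066,0,-.066)[(i-1)%3]
    return TR[0]+c*x-s*y,TR[1]+s*x+c*y
def held():
    """look at the held pack top in the wrist view, in tool frame (points 0..20 mm above TCP)"""
    im,d,m,E=cam('wrist'); P=cloud(d,m,np.array(m['hand_eye'])).reshape(-1,3); P=P[np.isfinite(P).all(1)]
    Q=P[(abs(P[:,2]+.005)<.012)&(abs(P[:,1])<.019)&(abs(P[:,0])<.06)]
    return np.percentile(Q,[2,50,98],axis=0).round(4).tolist() if len(Q) else None
E
python3 - <<'E'
from h import *
print(r.get_obs()['grip_width'],r.get_obs()['gripper_force'],held(),[np.round(pk(i),4).tolist() for i in range(1,7)])
x,y=pk(6); plan([(x,y,.16,5.05),(x,y,.067,5.05)])
E
```

```text
0.035023117808043694 60.511314868927 [[-0.0254, -0.0177, -0.0122], [0.0064, -0.0001, -0.0054], [0.0313, 0.0172, 0.0026]] [[0.518, 0.0399], [0.5238, -0.0259], [0.5296, -0.0916], [0.5898, 0.0462], [0.5956, -0.0195], [0.6014, -0.0853]]
CALL
  [0.99, -0.415, 0.0] [0.0, 0.0, 0.205] rows 8 -> part
CALL
  [0.107, -0.094, 0.0] [0.0, 0.0, 0.027] rows 2 -> (np.float64(0.6013699109170354), np.float64(-0.08527490330928468), 0.16, 5.05)
  [0.107, -0.094, 0.372] [0.0, 0.0, 0.027] rows 3 -> (np.float64(0.6013699109170354), np.float64(-0.08527490330928468), 0.067, 5.05)
```

Request:
{"fn": "servo_tool", "kwargs": {"commands": [[[0.99, -0.415, 0], [0, 0, 0.205]], [[0.99, -0.415, 0], [0, 0, 0.205]], [[0.99, -0.415, 0], [0, 0, 0.205]], [[0.99, -0.415, 0], [0, 0, 0.205]], [[0.99, -0.415, 0], [0, 0, 0.205]], [[0.99, -0.415, 0], [0, 0, 0.205]], [[0.99, -0.415, 0], [0, 0, 0.205]], [[0.99, -0.415, 0], [0, 0, 0.205]]]}}

```text
clock: 14.4
tcp_pos: [0.5772, -0.1116, 0.158]
orientation: [-3.134, -0.208, 0.006]
contact_force: [-0.5, -1.1, -2.8]
grip_width: 0.0347
gripper_force: 60.4
```

Request:
{"fn": "servo_tool", "kwargs": {"commands": [[[0.103, -0.094, 0], [0, 0, 0.027]], [[0.103, -0.094, 0], [0, 0, 0.027]], [[0.103, -0.094, 0], [0, 0, 0.027]], [[0.103, -0.094, 0.12], [0, 0, 0.027]], [[0.103, -0.094, 0.24], [0, 0, 0.027]], [[0.103, -0.094, 0.24], [0, 0, 0.027]], [[0.103, -0.094, 0.24], [0, 0, 0.027]]]}}

```text
clock: 15.1
tcp_pos: [0.5997, -0.087, 0.0998]
orientation: [3.138, 0.136, -0.003]
contact_force: [0.3, 0.1, -0.6]
grip_width: 0.0348
gripper_force: 60.4
```

```bash
cat >> h.py <<'E'
def place(i,off=0.0):
    """off: pack centre in tool x (m). plan the final approach at pocket i"""
    x,y=pk(i); a=np.radians(TR[2]); x-=off*np.cos(a); y-=off*np.sin(a); o=r.get_obs()
    print('tcp',o['tcp_pos'].round(4),'grip',o['grip_width'].round(4),o['gripper_force'],held(),'j7',o['joints'][6].round(2)); T=T_tool()
    print('tilt/yaw',np.degrees(np.arctan2(T[1,0],T[0,0])).round(2),T[2].round(4),'target',x.round(4),y.round(4)); plan([(x,y,o['tcp_pos'][2],TR[2]),(x,y,.066,TR[2])])
E
python3 - <<'E'
from h import *
place(6,.001)
E
```

```text
Traceback (most recent call last):
  File "h.py", line 102, in place
    print('tcp',o['tcp_pos'].round(4),'grip',o['grip_width'].round(4),o['gripper_force'],held(),'j7',o['joints'][6].round(2)); T=T_tool()
                                             ^^^^^^^^^^^^^^^^^^^^^
AttributeError: 'float' object has no attribute 'round'
```

Request:
{"fn": "servo_tool", "kwargs": {"commands": [[[0.003, -0.006, 0], [0, 0, 0]], [[0.003, -0.006, 0.03], [0, 0, 0]], [[0.003, -0.006, 0.06], [0, 0, 0]], [[0.003, -0.006, 0.09], [0, 0, 0]], [[0.003, -0.006, 0.12], [0, 0, 0]], [[0.003, -0.006, 0.135], [0, 0, 0]], [[0.003, -0.006, 0.135], [0, 0, 0]], [[0.003, -0.006, 0.135], [0, 0, 0]]]}}

```text
clock: 15.9
tcp_pos: [0.6015, -0.0839, 0.0661]
orientation: [-3.139, -0.139, -0.0]
contact_force: [-0.1, -0.0, -2.3]
grip_width: 0.0348
gripper_force: 60.6
```

Request:
{"fn": "servo_tool", "kwargs": {"commands": [[[0, 0, 0], [0, 0, 0]], [[0, 0, 0], [0, 0, 0]], [[0, 0, 0], [0, 0, 0]], [[0, 0, 0], [0, 0, 0]]], "claw": 0.46}}

```text
clock: 16.3
tcp_pos: [0.6015, -0.084, 0.0664]
orientation: [3.138, 0.139, 0.0]
contact_force: [-0.1, -0.3, 0.4]
grip_width: 0.0463
gripper_force: 0.0
```

Request:
{"fn": "servo_tool", "kwargs": {"commands": [[[0, 0, -0.1], [0, 0, 0]], [[0, 0, -0.25], [0, 0, 0]], [[0, 0, -0.4], [0, 0, 0]], [[-0.4, 0, -0.6], [0, 0, 0]], [[-0.5, 0, -0.75], [0, 0, 0]], [[-0.5, 0, -0.75], [0, 0, 0]], [[-0.5, 0, -0.75], [0, 0, 0]]]}}

```text
clock: 17.0
tcp_pos: [0.4747, -0.0962, 0.2576]
orientation: [3.137, 0.136, 0.007]
contact_force: [0.8, -0.3, -0.3]
grip_width: 0.0461
gripper_force: 0.0
```

```bash
sed -i "s/o\['grip_width'\].round(4)/round(o['grip_width'],4)/" h.py; cat >> h.py <<'E'
def trayview():
    im,d,m,E=cam('wrist'); P=cloud(d,m,E); print('in tray:',packs(P,.060,.082), 'tray',np.round(tray_fit(P,TR)[:4],4)); return im
E
python3 - <<'E'
from h import *
trayview()
plan([(.50,-.485,.26,79)])
E
```

```text
in tray: [(0.6026, -0.0832, np.float64(4.9), [36, 61], 2057), (0.4382, -0.0348, np.float64(-85.0), [44, 120], 1531)] tray [ 5.6120e-01 -2.2600e-02  5.0877e+00  1.0000e-03]
CALL
  [-0.025, 0.99, -0.009] [0.0, 0.0, -0.522] rows 8 -> part
CALL
  [-0.426, 0.378, -0.005] [0.0, 0.0, -0.3] rows 4 -> (0.5, -0.485, 0.26, 79)
```

Request:
{"fn": "servo_tool", "kwargs": {"commands": [[[-0.025, 0.99, 0], [0, 0, -0.522]], [[-0.025, 0.99, 0], [0, 0, -0.522]], [[-0.025, 0.99, 0], [0, 0, -0.522]], [[-0.025, 0.99, 0], [0, 0, -0.522]], [[-0.025, 0.99, 0], [0, 0, -0.522]], [[-0.025, 0.99, 0], [0, 0, -0.522]], [[-0.025, 0.99, 0], [0, 0, -0.522]], [[-0.025, 0.99, 0], [0, 0, -0.522]], [[-0.025, 0.99, 0], [0, 0, -0.522]]], "claw": 0.1}}

```text
clock: 17.95
tcp_pos: [0.4933, -0.3401, 0.2532]
orientation: [-2.821, -1.379, -0.0]
contact_force: [-0.6, 0.5, 1.5]
grip_width: 0.0765
gripper_force: 0.0
```

Request:
{"fn": "servo_tool", "kwargs": {"commands": [[[-0.426, 0.378, 0], [0, 0, -0.3]], [[-0.426, 0.378, 0], [0, 0, -0.3]], [[-0.426, 0.378, 0], [0, 0, -0.3]], [[-0.426, 0.378, 0], [0, 0, -0.3]], [[-0.426, 0.378, 0], [0, 0, -0.3]], [[-0.426, 0.378, 0], [0, 0, -0.3]]]}}

```text
clock: 18.55
tcp_pos: [0.5028, -0.4816, 0.2538]
orientation: [-2.422, -2.0, -0.002]
contact_force: [-0.0, 0.2, 0.4]
grip_width: 0.0766
gripper_force: 0.0
```

```bash
python3 - <<'E'
from h import *
look(.512,-.423,79)
E
```

```text
clock 18.55 j [ 0.8   0.52 -0.18  1.48  0.1   1.15  0.41] tcp [ 0.5028 -0.4816  0.2538]
[(0.5121, -0.4236, np.float64(79.3), [36, 60], 2022)]
use (0.5121, -0.4236, np.float64(79.3), [36, 60], 2022) 79.3
CALL
  [0.235, -0.007, 0.496] [0.0, 0.0, -0.002] rows 4 -> (0.5121, -0.4236, 0.13, np.float64(79.3))
  [0.235, -0.007, 0.836] [0.0, 0.0, -0.002] rows 2 -> (0.5121, -0.4236, 0.045, np.float64(79.3))
```

Request:
{"fn": "servo_tool", "kwargs": {"commands": [[[0.235, -0.007, 0.3], [0, 0, 0]], [[0.235, -0.007, 0.45], [0, 0, 0]], [[0.235, -0.007, 0.55], [0, 0, 0]], [[0.235, -0.007, 0.65], [0, 0, 0]], [[0.235, -0.007, 0.75], [0, 0, 0]], [[0.235, -0.007, 0.81], [0, 0, 0]], [[0.235, -0.007, 0.836], [0, 0, 0]], [[0.235, -0.007, 0.836], [0, 0, 0]], [[0.235, -0.007, 0.836], [0, 0, 0]], [[0.235, -0.007, 0.836], [0, 0, 0]]]}}

```text
clock: 19.6
tcp_pos: [0.5119, -0.4268, 0.0464]
orientation: [2.422, 1.997, 0.001]
contact_force: [0.5, 0.1, 0.2]
grip_width: 0.0765
gripper_force: 0.0
```

Request:
{"fn": "servo_tool", "kwargs": {"commands": [[[0, 0, 0], [0, 0, 0]], [[0, 0, 0], [0, 0, 0]], [[0, 0, 0], [0, 0, 0]], [[0, 0, 0], [0, 0, 0]], [[0, 0, 0], [0, 0, 0]]], "claw": 1}}

```text
clock: 20.1
tcp_pos: [0.5114, -0.4265, 0.0455]
orientation: [2.423, 1.999, 0.0]
contact_force: [-1.0, 0.4, 6.4]
grip_width: 0.0352
gripper_force: 60.7
```

Request:
{"fn": "servo_tool", "kwargs": {"commands": [[[0, 0, -0.05], [0, 0, 0]], [[0, 0, -0.15], [0, 0, 0]], [[0, 0, -0.3], [0, 0, 0]], [[0, 0, -0.45], [0, 0, 0]], [[0, 0, -0.46], [0, 0, 0]], [[0, 0, -0.46], [0, 0, 0]]]}}

```text
clock: 20.7
tcp_pos: [0.5113, -0.4264, 0.1612]
orientation: [2.422, 1.998, 0.001]
contact_force: [-1.0, -0.4, -3.1]
grip_width: 0.0349
gripper_force: 60.3
```

```bash
python3 - <<'E'
from h import *
print(r.get_obs()['grip_width'],held())
x,y=pk(3); plan([(x,y,.16,5.05),(x,y,.1,5.05)])
E
```

```text
0.0349078154352638 [[-0.0239, -0.0174, -0.012], [0.0078, -0.0002, -0.006], [0.0328, 0.0175, 0.0018]]
CALL
  [0.99, -0.133, -0.002] [0.0, 0.0, 0.613] rows 9 -> part
CALL
  [0.155, -0.303, -0.001] [0.0, 0.0, 0.209] rows 3 -> (np.float64(0.529649396121799), np.float64(-0.09161270714864893), 0.16, 5.05)
  [0.155, -0.303, 0.239] [0.0, 0.0, 0.209] rows 2 -> (np.float64(0.529649396121799), np.float64(-0.09161270714864893), 0.1, 5.05)
```

Request:
{"fn": "servo_tool", "kwargs": {"commands": [[[0.99, -0.133, 0], [0, 0, 0.613]], [[0.99, -0.133, 0], [0, 0, 0.613]], [[0.99, -0.133, 0], [0, 0, 0.613]], [[0.99, -0.133, 0], [0, 0, 0.613]], [[0.99, -0.133, 0], [0, 0, 0.613]], [[0.99, -0.133, 0], [0, 0, 0.613]], [[0.99, -0.133, 0], [0, 0, 0.613]], [[0.99, -0.133, 0], [0, 0, 0.613]], [[0.99, -0.133, 0], [0, 0, 0.613]]]}}

```text
clock: 21.65
tcp_pos: [0.5245, -0.1769, 0.1586]
orientation: [-3.072, -0.653, 0.004]
contact_force: [-0.3, 0.1, -2.1]
grip_width: 0.0347
gripper_force: 60.5
```

Request:
{"fn": "servo_tool", "kwargs": {"commands": [[[0.144, -0.303, 0], [0, 0, 0.209]], [[0.144, -0.303, 0], [0, 0, 0.209]], [[0.144, -0.303, 0], [0, 0, 0.209]], [[0.144, -0.303, 0.12], [0, 0, 0.209]], [[0.144, -0.303, 0.24], [0, 0, 0.209]], [[0.144, -0.303, 0.24], [0, 0, 0.209]], [[0.144, -0.303, 0.24], [0, 0, 0.209]], [[0.144, -0.303, 0.24], [0, 0, 0.209]]]}}

```text
clock: 22.45
tcp_pos: [0.5286, -0.0935, 0.101]
orientation: [3.138, 0.139, 0.003]
contact_force: [1.2, 0.3, -1.5]
grip_width: 0.0348
gripper_force: 60.5
```

```bash
python3 - <<'E'
from h import *
place(3,.0028)
E
```

```text
tcp [ 0.5286 -0.0935  0.101 ] grip 0.0348 60.48327684402466 [[-0.0243, -0.0178, -0.0123], [0.0077, -0.0004, -0.006], [0.0326, 0.0171, 0.0021]] j7 -1.42
tilt/yaw 5.05 [ 2.400e-03  4.000e-04 -1.000e+00  1.012e-01] target 0.5269 -0.0919
CALL
  [-0.007, -0.007, 0.001] [0.0, 0.0, -0.0] rows 2 -> (np.float64(0.5268602649908731), np.float64(-0.09185917729795753), np.float64(0.10101160326012892), 5.05)
  [-0.007, -0.007, 0.141] [0.0, 0.0, -0.0] rows 2 -> (np.float64(0.5268602649908731), np.float64(-0.09185917729795753), 0.066, 5.05)
```

Request:
{"fn": "servo_tool", "kwargs": {"commands": [[[-0.006, -0.006, 0], [0, 0, 0]], [[-0.006, -0.006, 0.03], [0, 0, 0]], [[-0.006, -0.006, 0.06], [0, 0, 0]], [[-0.006, -0.006, 0.09], [0, 0, 0]], [[-0.006, -0.006, 0.12], [0, 0, 0]], [[-0.006, -0.006, 0.14], [0, 0, 0]], [[-0.006, -0.006, 0.14], [0, 0, 0]], [[-0.006, -0.006, 0.14], [0, 0, 0]]]}}

```text
clock: 23.3
tcp_pos: [0.5278, -0.0915, 0.0654]
orientation: [3.138, 0.139, 0.005]
contact_force: [2.8, 0.5, 3.7]
grip_width: 0.0351
gripper_force: 61.4
```

Request:
{"fn": "servo_tool", "kwargs": {"commands": [[[0, 0, 0], [0, 0, 0]], [[0, 0, 0], [0, 0, 0]], [[0, 0, 0], [0, 0, 0]], [[0, 0, 0], [0, 0, 0]]], "claw": 0.46}}

```text
clock: 23.7
tcp_pos: [0.5254, -0.0918, 0.0644]
orientation: [-3.139, -0.139, 0.002]
contact_force: [0.7, -1.0, -0.6]
grip_width: 0.0461
gripper_force: 0.0
```

Request:
{"fn": "servo_tool", "kwargs": {"commands": [[[0, 0, -0.1], [0, 0, 0]], [[0, 0, -0.25], [0, 0, 0]], [[0, 0, -0.4], [0, 0, 0]], [[-0.2, 0, -0.6], [0, 0, 0]], [[-0.24, 0, -0.75], [0, 0, 0]], [[-0.24, 0, -0.75], [0, 0, 0]], [[-0.24, 0, -0.75], [0, 0, 0]]]}}

```text
clock: 24.4
tcp_pos: [0.4665, -0.0973, 0.2539]
orientation: [3.138, 0.138, 0.006]
contact_force: [0.0, 0.5, -0.4]
grip_width: 0.0464
gripper_force: 0.0
```

```bash
python3 - <<'E'
from h import *
trayview()
plan([(.564,-.353,.25,109)])
E
```

```text
in tray: [(0.6034, -0.0832, np.float64(5.2), [36, 61], 2064), (0.5307, -0.09, np.float64(5.6), [36, 60], 2003), (0.4398, -0.0342, np.float64(-84.7), [44, 119], 1457)] tray [ 5.6250e-01 -2.2400e-02  5.0717e+00  1.1000e-03]
CALL
  [0.253, 0.893, 0.008] [0.0, 0.0, -0.978] rows 13 -> part
CALL
  [-0.16, 0.051, 0.001] [0.0, 0.0, -0.177] rows 2 -> (0.564, -0.353, 0.25, 109)
```

Request:
{"fn": "servo_tool", "kwargs": {"commands": [[[0.253, 0.893, 0], [0, 0, -0.978]], [[0.253, 0.893, 0], [0, 0, -0.978]], [[0.253, 0.893, 0], [0, 0, -0.978]], [[0.253, 0.893, 0], [0, 0, -0.978]], [[0.253, 0.893, 0], [0, 0, -0.978]], [[0.253, 0.893, 0], [0, 0, -0.978]], [[0.253, 0.893, 0], [0, 0, -0.978]], [[0.253, 0.893, 0], [0, 0, -0.978]], [[0.253, 0.893, 0], [0, 0, -0.978]], [[0.253, 0.893, 0], [0, 0, -0.978]], [[0.253, 0.893, 0], [0, 0, -0.978]], [[0.253, 0.893, 0], [0, 0, -0.978]], [[0.253, 0.893, 0], [0, 0, -0.978]]], "claw": 0.1}}

```text
clock: 25.75
tcp_pos: [0.5488, -0.3135, 0.2503]
orientation: [-2.161, -2.277, 0.001]
contact_force: [0.6, 0.0, -0.3]
grip_width: 0.0767
gripper_force: 0.0
```

Request:
{"fn": "servo_tool", "kwargs": {"commands": [[[-0.16, 0.051, 0], [0, 0, -0.177]], [[-0.16, 0.051, 0], [0, 0, -0.177]], [[-0.16, 0.051, 0], [0, 0, -0.177]], [[-0.16, 0.051, 0], [0, 0, -0.177]], [[-0.16, 0.051, 0], [0, 0, -0.177]]]}}

```text
clock: 26.25
tcp_pos: [0.564, -0.3519, 0.2521]
orientation: [-1.826, -2.556, -0.001]
contact_force: [0.0, -0.6, -0.3]
grip_width: 0.077
gripper_force: 0.0
```

```bash
python3 - <<'E'
from h import *
look(.5425,-.292,109)
E
```

```text
clock 26.25 j [ 0.59  0.47 -0.18  1.57  0.09  1.11  0.72] tcp [ 0.564  -0.3519  0.2521]
[(0.5421, -0.2932, np.float64(-71.0), [36, 61], 2021)]
use (0.5421, -0.2932, np.float64(-71.0), [36, 61], 2021) 109.0
CALL
  [0.251, -0.007, 0.489] [0.0, 0.0, -0.0] rows 4 -> (0.5421, -0.2932, 0.13, np.float64(109.0))
  [0.251, -0.007, 0.829] [0.0, 0.0, -0.0] rows 2 -> (0.5421, -0.2932, 0.045, np.float64(109.0))
```

Request:
{"fn": "servo_tool", "kwargs": {"commands": [[[0.251, -0.007, 0.3], [0, 0, 0]], [[0.251, -0.007, 0.45], [0, 0, 0]], [[0.251, -0.007, 0.55], [0, 0, 0]], [[0.251, -0.007, 0.65], [0, 0, 0]], [[0.251, -0.007, 0.75], [0, 0, 0]], [[0.251, -0.007, 0.81], [0, 0, 0]], [[0.251, -0.007, 0.829], [0, 0, 0]], [[0.251, -0.007, 0.829], [0, 0, 0]], [[0.251, -0.007, 0.829], [0, 0, 0]], [[0.251, -0.007, 0.829], [0, 0, 0]]]}}

```text
clock: 27.3
tcp_pos: [0.5427, -0.2948, 0.0465]
orientation: [1.823, 2.556, 0.001]
contact_force: [-0.5, -0.2, -0.6]
grip_width: 0.0769
gripper_force: 0.0
```

Request:
{"fn": "servo_tool", "kwargs": {"commands": [[[0, 0, 0], [0, 0, 0]], [[0, 0, 0], [0, 0, 0]], [[0, 0, 0], [0, 0, 0]], [[0, 0, 0], [0, 0, 0]], [[0, 0, 0], [0, 0, 0]]], "claw": 1}}

```text
clock: 27.8
tcp_pos: [0.5422, -0.2944, 0.0457]
orientation: [1.823, 2.557, 0.0]
contact_force: [-0.8, 0.6, 6.5]
grip_width: 0.0346
gripper_force: 60.8
```

Request:
{"fn": "servo_tool", "kwargs": {"commands": [[[0, 0, -0.05], [0, 0, 0]], [[0, 0, -0.15], [0, 0, 0]], [[0, 0, -0.3], [0, 0, 0]], [[0, 0, -0.45], [0, 0, 0]], [[0, 0, -0.46], [0, 0, 0]], [[0, 0, -0.46], [0, 0, 0]]]}}

```text
clock: 28.4
tcp_pos: [0.5421, -0.2945, 0.1614]
orientation: [1.823, 2.556, 0.0]
contact_force: [-0.6, -0.0, -2.0]
grip_width: 0.0346
gripper_force: 60.3
```

```bash
sed -i 's/^TR=.*/TR=(.562,-.0219,5.05)/' h.py; python3 - <<'E'
from h import *
print(r.get_obs()['grip_width'],held())
x,y=pk(5); print(x,y); plan([(x,y,.16,5.05),(x,y,.1,5.05)])
E
```

```text
0.034644483160363095 [[-0.026, -0.0173, -0.0122], [0.006, -0.0, -0.0057], [0.0307, 0.0177, 0.0026]]
0.5978602573976183 -0.018731098080317875
CALL
  [0.819, 0.485, -0.0] [0.0, 0.0, 0.978] rows 13 -> part
CALL
  [0.093, -0.145, -0.0] [0.0, 0.0, 0.177] rows 2 -> (np.float64(0.5978602573976183), np.float64(-0.018731098080317875), 0.16, 5.05)
  [0.093, -0.145, 0.24] [0.0, 0.0, 0.177] rows 2 -> (np.float64(0.5978602573976183), np.float64(-0.018731098080317875), 0.1, 5.05)
```

Request:
{"fn": "servo_tool", "kwargs": {"commands": [[[0.819, 0.485, 0], [0, 0, 0.978]], [[0.819, 0.485, 0], [0, 0, 0.978]], [[0.819, 0.485, 0], [0, 0, 0.978]], [[0.819, 0.485, 0], [0, 0, 0.978]], [[0.819, 0.485, 0], [0, 0, 0.978]], [[0.819, 0.485, 0], [0, 0, 0.978]], [[0.819, 0.485, 0], [0, 0, 0.978]], [[0.819, 0.485, 0], [0, 0, 0.978]], [[0.819, 0.485, 0], [0, 0, 0.978]], [[0.819, 0.485, 0], [0, 0, 0.978]], [[0.819, 0.485, 0], [0, 0, 0.978]], [[0.819, 0.485, 0], [0, 0, 0.978]], [[0.819, 0.485, 0], [0, 0, 0.978]]]}}

```text
clock: 29.75
tcp_pos: [0.5888, -0.0611, 0.1588]
orientation: [-3.088, -0.575, 0.004]
contact_force: [-1.1, 0.2, -1.6]
grip_width: 0.0349
gripper_force: 60.2
```

Request:
{"fn": "servo_tool", "kwargs": {"commands": [[[0.089, -0.145, 0], [0, 0, 0.177]], [[0.089, -0.145, 0], [0, 0, 0.177]], [[0.089, -0.145, 0], [0, 0, 0.177]], [[0.089, -0.145, 0.12], [0, 0, 0.177]], [[0.089, -0.145, 0.24], [0, 0, 0.177]], [[0.089, -0.145, 0.24], [0, 0, 0.177]], [[0.089, -0.145, 0.24], [0, 0, 0.177]], [[0.089, -0.145, 0.24], [0, 0, 0.177]]]}}

```text
clock: 30.55
tcp_pos: [0.5985, -0.02, 0.1015]
orientation: [3.138, 0.14, 0.003]
contact_force: [0.1, -0.2, -0.9]
grip_width: 0.0347
gripper_force: 60.3
```

```bash
python3 - <<'E'
from h import *
place(5,.001)
E
```

```text
tcp [ 0.5985 -0.02    0.1015] grip 0.0347 60.32713294029236 [[-0.0262, -0.0178, -0.0124], [0.0059, -0.0002, -0.0058], [0.0306, 0.0171, 0.0022]] j7 -1.45
tilt/yaw 5.09 [ 2.700e-03  2.000e-04 -1.000e+00  1.017e-01] target 0.5969 -0.0188
CALL
  [-0.007, -0.005, 0.001] [0.0, 0.0, 0.0] rows 2 -> (np.float64(0.5968641391365733), np.float64(-0.01881912313364238), np.float64(0.10152935341840277), 5.05)
  [-0.007, -0.005, 0.143] [0.0, 0.0, 0.0] rows 2 -> (np.float64(0.5968641391365733), np.float64(-0.01881912313364238), 0.066, 5.05)
```

Request:
{"fn": "servo_tool", "kwargs": {"commands": [[[-0.006, -0.005, 0], [0, 0, 0]], [[-0.006, -0.005, 0.03], [0, 0, 0]], [[-0.006, -0.005, 0.06], [0, 0, 0]], [[-0.006, -0.005, 0.09], [0, 0, 0]], [[-0.006, -0.005, 0.12], [0, 0, 0]], [[-0.006, -0.005, 0.142], [0, 0, 0]], [[-0.006, -0.005, 0.142], [0, 0, 0]], [[-0.006, -0.005, 0.142], [0, 0, 0]]]}}

```text
clock: 31.4
tcp_pos: [0.5981, -0.018, 0.0657]
orientation: [-3.138, -0.139, -0.007]
contact_force: [2.5, 0.8, 5.7]
grip_width: 0.0348
gripper_force: 61.3
```

Request:
{"fn": "servo_tool", "kwargs": {"commands": [[[0, 0, 0], [0, 0, 0]], [[0, 0, 0], [0, 0, 0]], [[0, 0, 0], [0, 0, 0]], [[0, 0, 0], [0, 0, 0]]], "claw": 0.46}}

```text
clock: 31.8
tcp_pos: [0.5955, -0.0184, 0.0642]
orientation: [3.138, 0.139, -0.001]
contact_force: [-0.5, 0.9, -0.5]
grip_width: 0.0462
gripper_force: 0.0
```

Request:
{"fn": "servo_tool", "kwargs": {"commands": [[[0, 0, -0.1], [0, 0, 0]], [[0, 0, -0.25], [0, 0, 0]], [[0, 0, -0.4], [0, 0, 0]], [[-0.4, 0, -0.6], [0, 0, 0]], [[-0.52, 0, -0.75], [0, 0, 0]], [[-0.52, 0, -0.75], [0, 0, 0]], [[-0.52, 0, -0.75], [0, 0, 0]]]}}

```text
clock: 32.5
tcp_pos: [0.4639, -0.0307, 0.2549]
orientation: [-3.138, -0.137, -0.005]
contact_force: [0.7, -0.3, 0.1]
grip_width: 0.0462
gripper_force: 0.0
```

```bash
python3 - <<'E'
from h import *
im=trayview(); save(im,'w4')
plan([(.513,.314,.25,-11)])
E
```

```text
in tray: [(0.606, -0.0824, np.float64(5.4), [36, 60], 2058), (0.5987, -0.0174, np.float64(4.5), [36, 60], 2042), (0.5334, -0.0893, np.float64(6.7), [37, 59], 2015), (0.4436, -0.0336, np.float64(-83.9), [49, 120], 1525)] tray [ 5.6500e-01 -2.2200e-02  5.1135e+00  1.2000e-03]
CALL
  [0.228, -0.99, 0.013] [0.0, 0.0, 0.13] rows 7 -> part
CALL
  [0.008, -0.375, 0.005] [0.0, 0.0, 0.048] rows 3 -> (0.513, 0.314, 0.25, -11)
```

View pics/w4.png

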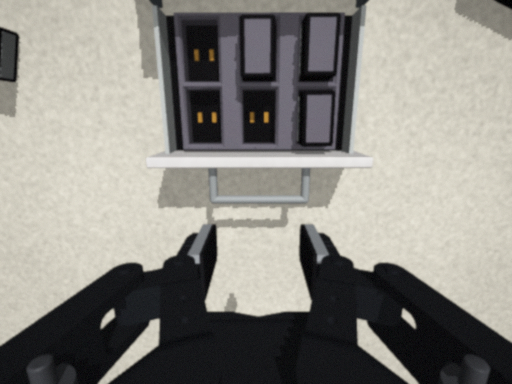

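The picture shows three packs seated at (320,45), (258,47) and (318,118). Pockets remain free at (203,52), (205,115) and (259,115).

Request:
{"fn": "servo_tool", "kwargs": {"commands": [[[0.228, -0.99, 0], [0, 0, 0.13]], [[0.228, -0.99, 0], [0, 0, 0.13]], [[0.228, -0.99, 0], [0, 0, 0.13]], [[0.228, -0.99, 0], [0, 0, 0.13]], [[0.228, -0.99, 0], [0, 0, 0.13]], [[0.228, -0.99, 0], [0, 0, 0.13]], [[0.228, -0.99, 0], [0, 0, 0.13]]], "claw": 0.1}}

```text
clock: 33.25
tcp_pos: [0.5012, 0.2246, 0.2505]
orientation: [3.136, -0.174, -0.002]
contact_force: [-0.2, -0.4, 1.1]
grip_width: 0.0769
gripper_force: 0.0
```

Request:
{"fn": "servo_tool", "kwargs": {"commands": [[[0.008, -0.375, 0], [0, 0, 0.048]], [[0.008, -0.375, 0], [0, 0, 0.048]], [[0.008, -0.375, 0], [0, 0, 0.048]], [[0.008, -0.375, 0], [0, 0, 0.048]], [[0.008, -0.375, 0], [0, 0, 0.048]], [[0.008, -0.375, 0], [0, 0, 0.048]]]}}

```text
clock: 33.85
tcp_pos: [0.5147, 0.3122, 0.2519]
orientation: [3.126, -0.305, 0.0]
contact_force: [-0.2, -0.1, -1.0]
grip_width: 0.0765
gripper_force: 0.0
```

```bash
python3 - <<'E'
from h import *
look(.5775,.302,-11)
E
```

```text
clock 33.85 j [-0.67  0.36  0.03  1.74 -0.01  1.05 -2.4 ] tcp [0.5147 0.3122 0.2519]
[(0.5779, 0.3021, np.float64(-11.6), [36, 59], 1991), (0.5191, 0.4082, np.float64(53.4), [36, 60], 2007), (0.5673, 0.0156, np.float64(3.9), [19, 147], 1792)]
use (0.5779, 0.3021, np.float64(-11.6), [36, 59], 1991) -11.6
CALL
  [0.257, -0.007, 0.488] [0.0, 0.0, 0.005] rows 4 -> (0.5779, 0.3021, 0.13, np.float64(-11.6))
  [0.257, -0.007, 0.828] [0.0, 0.0, 0.005] rows 2 -> (0.5779, 0.3021, 0.045, np.float64(-11.6))
```

Request:
{"fn": "servo_tool", "kwargs": {"commands": [[[0.257, -0.007, 0.3], [0, 0, 0.005]], [[0.257, -0.007, 0.45], [0, 0, 0.005]], [[0.257, -0.007, 0.55], [0, 0, 0.005]], [[0.257, -0.007, 0.65], [0, 0, 0.005]], [[0.257, -0.007, 0.75], [0, 0, 0.005]], [[0.257, -0.007, 0.81], [0, 0, 0.005]], [[0.257, -0.007, 0.828], [0, 0, 0.005]], [[0.257, -0.007, 0.828], [0, 0, 0.005]], [[0.257, -0.007, 0.828], [0, 0, 0.005]], [[0.257, -0.007, 0.828], [0, 0, 0.005]]]}}

```text
clock: 34.9
tcp_pos: [0.5784, 0.3047, 0.0467]
orientation: [-3.124, 0.312, -0.003]
contact_force: [0.5, -0.0, -0.5]
grip_width: 0.0766
gripper_force: 0.0
```

Request:
{"fn": "servo_tool", "kwargs": {"commands": [[[0, 0, 0], [0, 0, 0]], [[0, 0, 0], [0, 0, 0]], [[0, 0, 0], [0, 0, 0]], [[0, 0, 0], [0, 0, 0]], [[0, 0, 0], [0, 0, 0]]], "claw": 1}}

```text
clock: 35.4
tcp_pos: [0.5779, 0.3043, 0.0457]
orientation: [-3.126, 0.312, -0.001]
contact_force: [0.0, -1.1, 5.7]
grip_width: 0.0352
gripper_force: 61.7
```

Request:
{"fn": "servo_tool", "kwargs": {"commands": [[[0, 0, -0.05], [0, 0, 0]], [[0, 0, -0.15], [0, 0, 0]], [[0, 0, -0.3], [0, 0, 0]], [[0, 0, -0.45], [0, 0, 0]], [[0, 0, -0.46], [0, 0, 0]], [[0, 0, -0.46], [0, 0, 0]]]}}

```text
clock: 36.0
tcp_pos: [0.5778, 0.3045, 0.1613]
orientation: [-3.125, 0.312, -0.002]
contact_force: [-0.4, -0.3, -2.5]
grip_width: 0.0348
gripper_force: 61.0
```

```bash
sed -i 's/^TR=.*/TR=(.5648,-.0218,5.08)/' h.py; python3 - <<'E'
from h import *
print(r.get_obs()['grip_width'],held())
im,d,m,E=cam('scene'); print(tray_fit(cloud(d,m,E),TR))
x,y=pk(4); print(x,y); plan([(x,y,.16,5.08),(x,y,.1,5.08)])
E
```

```text
0.03479755312307127 [[-0.0266, -0.0179, -0.0123], [0.0056, -0.0002, -0.0057], [0.0302, 0.017, 0.0025]]
(np.float64(0.5617167806472725), np.float64(-0.023657942985232647), np.float64(4.612266736257273), np.float64(0.0013551331496448734), 984, 795)
0.5948145171514917 0.04712843216092184
CALL
  [0.275, 0.992, -0.005] [0.0, 0.0, -0.183] rows 6 -> (np.float64(0.5948145171514917), np.float64(0.04712843216092184), 0.16, 5.08)
  [0.275, 0.992, 0.235] [0.0, 0.0, -0.183] rows 2 -> (np.float64(0.5948145171514917), np.float64(0.04712843216092184), 0.1, 5.08)
```

Request:
{"fn": "servo_tool", "kwargs": {"commands": [[[0.275, 0.99, 0], [0, 0, -0.183]], [[0.275, 0.99, 0], [0, 0, -0.183]], [[0.275, 0.99, 0], [0, 0, -0.183]], [[0.275, 0.99, 0], [0, 0, -0.183]], [[0.275, 0.99, 0], [0, 0, -0.183]], [[0.275, 0.99, 0], [0, 0, -0.183]], [[0.275, 0.99, 0], [0, 0, -0.183]], [[0.275, 0.99, 0.12], [0, 0, -0.183]], [[0.275, 0.99, 0.23], [0, 0, -0.183]], [[0.275, 0.99, 0.23], [0, 0, -0.183]], [[0.275, 0.99, 0.23], [0, 0, -0.183]], [[0.275, 0.99, 0.23], [0, 0, -0.183]]]}}

```text
clock: 37.3
tcp_pos: [0.5968, 0.0492, 0.1036]
orientation: [-3.138, -0.141, -0.003]
contact_force: [0.5, 0.1, -0.8]
grip_width: 0.0347
gripper_force: 60.8
```

```bash
python3 - <<'E'
from h import *
np.set_printoptions(precision=4,suppress=True)
place(4,.0003)
im,d,m,E=cam('scene'); P=cloud(d,m,E).reshape(-1,3); P=P[np.isfinite(P).all(1)]
for t in tops(P,.078,.084)[:2]: print(*t)
E
```

```text
tcp [0.5968 0.0492 0.1036] grip 0.0347 60.841816663742065 [[-0.0264, -0.0178, -0.0122], [0.0056, -0.0002, -0.0058], [0.0303, 0.0171, 0.0025]] j7 -1.66
tilt/yaw 5.12 [ 0.0023 -0.0004 -1.      0.1039] target 0.5945 0.0471
CALL
  [-0.01, 0.006, 0.001] [0.0, 0.0, 0.0] rows 2 -> (np.float64(0.5945156955410843), np.float64(0.04710186817866098), np.float64(0.10363720815967783), 5.08)
  [-0.01, 0.006, 0.152] [0.0, 0.0, 0.0] rows 2 -> (np.float64(0.5945156955410843), np.float64(0.04710186817866098), 0.066, 5.08)
[ 0.4872 -0.0696] [169.8072  15.3078] -85.42489862442017 0.0811988498238514 142
[ 0.7131 -0.6348] [151.299    6.5209] -16.895431518554688 0.08085805327430418 67
```

Request:
{"fn": "servo_tool", "kwargs": {"commands": [[[-0.01, 0.006, 0], [0, 0, 0]], [[-0.01, 0.006, 0], [0, 0, 0]], [[-0.01, 0.006, 0.03], [0, 0, 0]], [[-0.01, 0.006, 0.06], [0, 0, 0]], [[-0.01, 0.006, 0.09], [0, 0, 0]], [[-0.01, 0.006, 0.12], [0, 0, 0]], [[-0.01, 0.006, 0.15], [0, 0, 0]], [[-0.01, 0.006, 0.15], [0, 0, 0]], [[-0.01, 0.006, 0.15], [0, 0, 0]]]}}

```text
clock: 38.3
tcp_pos: [0.5955, 0.0465, 0.0657]
orientation: [-3.138, -0.139, -0.006]
contact_force: [2.8, -0.3, 3.7]
grip_width: 0.0351
gripper_force: 61.7
```

Request:
{"fn": "servo_tool", "kwargs": {"commands": [[[0, 0, 0], [0, 0, 0]], [[0, 0, 0], [0, 0, 0]], [[0, 0, 0], [0, 0, 0]], [[0, 0, 0], [0, 0, 0]]], "claw": 0.46}}

```text
clock: 38.7
tcp_pos: [0.5932, 0.0463, 0.0648]
orientation: [3.138, 0.139, -0.001]
contact_force: [0.4, -0.2, 0.2]
grip_width: 0.046
gripper_force: 0.0
```

Request:
{"fn": "servo_tool", "kwargs": {"commands": [[[0, 0, -0.1], [0, 0, 0]], [[0, 0, -0.25], [0, 0, 0]], [[0, 0, -0.4], [0, 0, 0]], [[-0.4, 0.2, -0.6], [0, 0, 0]], [[-0.52, 0.2, -0.75], [0, 0, 0]], [[-0.52, 0.2, -0.75], [0, 0, 0]], [[-0.52, 0.2, -0.75], [0, 0, 0]]]}}

```text
clock: 39.4
tcp_pos: [0.4661, -0.017, 0.2549]
orientation: [3.138, 0.135, 0.003]
contact_force: [0.4, -0.5, -0.4]
grip_width: 0.0461
gripper_force: 0.0
```

```bash
python3 - <<'E'
from h import *
im=trayview()
plan([(.481,.357,.25,53.4)])
E
```

```text
in tray: [(0.6082, -0.082, np.float64(5.0), [36, 60], 2035), (0.601, -0.0171, np.float64(5.8), [37, 60], 2049), (0.5952, 0.0466, np.float64(5.0), [36, 60], 2051), (0.5354, -0.0892, np.float64(5.4), [36, 60], 2032), (0.4449, -0.0325, np.float64(-85.8), [46, 120], 1568)] tray [ 5.6740e-01 -2.1900e-02  5.2144e+00  1.4000e-03]
CALL
  [0.125, -0.99, 0.014] [0.0, 0.0, -0.359] rows 7 -> part
CALL
  [0.318, -0.386, 0.007] [0.0, 0.0, -0.18] rows 3 -> (0.481, 0.357, 0.25, 53.4)
```

Request:
{"fn": "servo_tool", "kwargs": {"commands": [[[0.125, -0.99, 0], [0, 0, -0.359]], [[0.125, -0.99, 0], [0, 0, -0.359]], [[0.125, -0.99, 0], [0, 0, -0.359]], [[0.125, -0.99, 0], [0, 0, -0.359]], [[0.125, -0.99, 0], [0, 0, -0.359]], [[0.125, -0.99, 0], [0, 0, -0.359]], [[0.125, -0.99, 0], [0, 0, -0.359]], [[0.125, -0.99, 0], [0, 0, -0.359]]], "claw": 0.1}}

```text
clock: 40.25
tcp_pos: [0.4779, 0.233, 0.2519]
orientation: [2.976, 1.004, -0.002]
contact_force: [-0.0, 0.4, -0.1]
grip_width: 0.0768
gripper_force: 0.0
```

Request:
{"fn": "servo_tool", "kwargs": {"commands": [[[0.318, -0.386, 0], [0, 0, -0.18]], [[0.318, -0.386, 0], [0, 0, -0.18]], [[0.318, -0.386, 0], [0, 0, -0.18]], [[0.318, -0.386, 0], [0, 0, -0.18]], [[0.318, -0.386, 0], [0, 0, -0.18]], [[0.318, -0.386, 0], [0, 0, -0.18]]]}}

```text
clock: 40.85
tcp_pos: [0.4833, 0.3567, 0.2524]
orientation: [2.805, 1.41, -0.001]
contact_force: [0.0, -0.1, -0.2]
grip_width: 0.0767
gripper_force: 0.0
```

```bash
python3 - <<'E'
from h import *
look(.5191,.4082,53.4)
E
```

```text
clock 40.85 j [-0.52  0.37 -0.28  1.72  0.11  1.07 -1.48] tcp [0.4833 0.3567 0.2524]
[(0.5181, 0.4089, np.float64(52.0), [36, 59], 1989)]
use (0.5181, 0.4089, np.float64(52.0), [36, 59], 1989) 52.0
CALL
  [0.25, -0.012, 0.49] [0.0, 0.0, 0.015] rows 4 -> (0.5181, 0.4089, 0.13, np.float64(52.0))
  [0.25, -0.012, 0.83] [0.0, 0.0, 0.015] rows 2 -> (0.5181, 0.4089, 0.045, np.float64(52.0))
```

Request:
{"fn": "servo_tool", "kwargs": {"commands": [[[0.25, -0.012, 0.3], [0, 0, 0.01]], [[0.25, -0.012, 0.45], [0, 0, 0.01]], [[0.25, -0.012, 0.55], [0, 0, 0.01]], [[0.25, -0.012, 0.65], [0, 0, 0.01]], [[0.25, -0.012, 0.75], [0, 0, 0.01]], [[0.25, -0.012, 0.81], [0, 0, 0.01]], [[0.25, -0.012, 0.83], [0, 0, 0.01]], [[0.25, -0.012, 0.83], [0, 0, 0.01]], [[0.25, -0.012, 0.83], [0, 0, 0.01]], [[0.25, -0.012, 0.83], [0, 0, 0.01]]]}}

```text
clock: 41.9
tcp_pos: [0.5179, 0.4119, 0.0467]
orientation: [-2.815, -1.393, -0.004]
contact_force: [0.2, 0.0, 0.4]
grip_width: 0.0767
gripper_force: 0.0
```

Request:
{"fn": "servo_tool", "kwargs": {"commands": [[[0, 0, 0], [0, 0, 0]], [[0, 0, 0], [0, 0, 0]], [[0, 0, 0], [0, 0, 0]], [[0, 0, 0], [0, 0, 0]], [[0, 0, 0], [0, 0, 0]]], "claw": 1}}

```text
clock: 42.4
tcp_pos: [0.5176, 0.4116, 0.0457]
orientation: [-2.815, -1.394, -0.002]
contact_force: [0.3, -1.2, 5.3]
grip_width: 0.035
gripper_force: 61.5
```

Request:
{"fn": "servo_tool", "kwargs": {"commands": [[[0, 0, -0.05], [0, 0, 0]], [[0, 0, -0.15], [0, 0, 0]], [[0, 0, -0.3], [0, 0, 0]], [[0, 0, -0.45], [0, 0, 0]], [[0, 0, -0.46], [0, 0, 0]], [[0, 0, -0.46], [0, 0, 0]]]}}

```text
clock: 43.0
tcp_pos: [0.5173, 0.4116, 0.1614]
orientation: [-2.815, -1.394, -0.003]
contact_force: [-0.1, 0.2, -2.2]
grip_width: 0.0352
gripper_force: 60.8
```

```bash
sed -i 's/^TR=.*/TR=(.5670,-.0216,5.08)/' h.py; python3 - <<'E'
from h import *
print(r.get_obs()['grip_width'],held())
x,y=pk(2); print(x,y); plan([(x,y,.16,5.08),(x,y,.1,5.08)])
E
```

```text
0.03524756683349905 [[-0.0282, -0.0176, -0.0124], [0.0042, 0.0001, -0.0056], [0.0286, 0.0174, 0.0027]]
0.5311414067511175 -0.024787677871304002
CALL
  [-0.99, 0.808, -0.001] [0.0, 0.0, 0.388] rows 9 -> part
CALL
  [-0.127, 0.448, -0.0] [0.0, 0.0, 0.141] rows 3 -> (np.float64(0.5311414067511175), np.float64(-0.024787677871304002), 0.16, 5.08)
  [-0.127, 0.448, 0.24] [0.0, 0.0, 0.141] rows 2 -> (np.float64(0.5311414067511175), np.float64(-0.024787677871304002), 0.1, 5.08)
```

Request:
{"fn": "servo_tool", "kwargs": {"commands": [[[-0.99, 0.808, 0], [0, 0, 0.388]], [[-0.99, 0.808, 0], [0, 0, 0.388]], [[-0.99, 0.808, 0], [0, 0, 0.388]], [[-0.99, 0.808, 0], [0, 0, 0.388]], [[-0.99, 0.808, 0], [0, 0, 0.388]], [[-0.99, 0.808, 0], [0, 0, 0.388]], [[-0.99, 0.808, 0], [0, 0, 0.388]], [[-0.99, 0.808, 0], [0, 0, 0.388]], [[-0.99, 0.808, 0], [0, 0, 0.388]]]}}

```text
clock: 43.95
tcp_pos: [0.5267, 0.0919, 0.1588]
orientation: [-3.104, -0.484, 0.004]
contact_force: [0.4, 0.1, -0.9]
grip_width: 0.035
gripper_force: 60.7
```

Request:
{"fn": "servo_tool", "kwargs": {"commands": [[[-0.121, 0.448, 0], [0, 0, 0.141]], [[-0.121, 0.448, 0], [0, 0, 0.141]], [[-0.121, 0.448, 0], [0, 0, 0.141]], [[-0.121, 0.448, 0], [0, 0, 0.141]], [[-0.121, 0.448, 0.12], [0, 0, 0.141]], [[-0.121, 0.448, 0.24], [0, 0, 0.141]], [[-0.121, 0.448, 0.24], [0, 0, 0.141]], [[-0.121, 0.448, 0.24], [0, 0, 0.141]], [[-0.121, 0.448, 0.24], [0, 0, 0.141]]]}}

```text
clock: 44.85
tcp_pos: [0.534, -0.0226, 0.1012]
orientation: [-3.138, -0.142, -0.003]
contact_force: [0.7, 0.0, -2.0]
grip_width: 0.035
gripper_force: 60.6
```

```bash
python3 - <<'E'
from h import *
place(2,-.0015)
E
```

```text
tcp [ 0.534  -0.0226  0.1012] grip 0.035 60.632983446121216 [[-0.0283, -0.0178, -0.0123], [0.0041, -0.0002, -0.0057], [0.0284, 0.0171, 0.0025]] j7 -1.55
tilt/yaw 5.14 [ 2.500e-03 -2.000e-04 -1.000e+00  1.014e-01] target 0.5326 -0.0247
CALL
  [-0.007, 0.006, 0.001] [0.0, 0.0, 0.001] rows 2 -> (np.float64(0.5326355148031543), np.float64(-0.02465485795999967), np.float64(0.10123160067854044), 5.08)
  [-0.007, 0.006, 0.142] [0.0, 0.0, 0.001] rows 2 -> (np.float64(0.5326355148031543), np.float64(-0.02465485795999967), 0.066, 5.08)
```

Request:
{"fn": "servo_tool", "kwargs": {"commands": [[[-0.007, 0.006, 0], [0, 0, 0]], [[-0.007, 0.006, 0], [0, 0, 0]], [[-0.007, 0.006, 0.03], [0, 0, 0]], [[-0.007, 0.006, 0.06], [0, 0, 0]], [[-0.007, 0.006, 0.09], [0, 0, 0]], [[-0.007, 0.006, 0.12], [0, 0, 0]], [[-0.007, 0.006, 0.141], [0, 0, 0]], [[-0.007, 0.006, 0.141], [0, 0, 0]], [[-0.007, 0.006, 0.141], [0, 0, 0]]]}}

```text
clock: 45.8
tcp_pos: [0.5337, -0.0253, 0.0657]
orientation: [-3.138, -0.139, -0.007]
contact_force: [2.3, 0.1, 5.7]
grip_width: 0.0349
gripper_force: 61.5
```

Request:
{"fn": "servo_tool", "kwargs": {"commands": [[[0, 0, 0], [0, 0, 0]], [[0, 0, 0], [0, 0, 0]], [[0, 0, 0], [0, 0, 0]], [[0, 0, 0], [0, 0, 0]]], "claw": 0.46}}

```text
clock: 46.2
tcp_pos: [0.5311, -0.0256, 0.0645]
orientation: [3.138, 0.139, -0.001]
contact_force: [-0.2, -0.2, -0.8]
grip_width: 0.046
gripper_force: 0.0
```

Request:
{"fn": "servo_tool", "kwargs": {"commands": [[[0, 0, -0.1], [0, 0, 0]], [[0, 0, -0.25], [0, 0, 0]], [[0, 0, -0.4], [0, 0, 0]], [[-0.2, 0, -0.6], [0, 0, 0]], [[-0.26, 0, -0.75], [0, 0, 0]], [[-0.26, 0, -0.75], [0, 0, 0]], [[-0.26, 0, -0.75], [0, 0, 0]]]}}

```text
clock: 46.9
tcp_pos: [0.467, -0.0314, 0.254]
orientation: [-3.138, -0.138, -0.006]
contact_force: [0.2, -0.1, -0.3]
grip_width: 0.0463
gripper_force: 0.0
```

```bash
python3 - <<'E'
from h import *
im,d,m,E=cam('wrist'); P=cloud(d,m,E); save(im,'w5'); L=packs(P,.06,.082); 
Q=P.reshape(-1,3); Q=Q[np.isfinite(Q).all(1)]
for p in L:
    k=Q[(np.hypot(Q[:,0]-p[0],Q[:,1]-p[1])<.014)]; A=np.c_[k[:,:2]-p[:2],np.ones(len(k))]; s=np.linalg.lstsq(A,k[:,2],rcond=None)[0]
    print(p,'z',np.median(k[:,2]).round(4),'slope',s[:2].round(3))
print(r.get_obs()['tcp_pos'])
im,d,m,E=cam('scene'); save(im,'scene5'); PS=cloud(d,m,E)
print([p for p in packs(PS)])
Q=PS.reshape(-1,3); Q=Q[np.isfinite(Q).all(1)]
for t in tops(Q,.078,.084)[:1]: print(*t)
E
```

```text
(0.6108, -0.0819, np.float64(4.7), [36, 60], 2038) z 0.0716 slope [ 0.003 -0.006]
(0.6034, -0.017, np.float64(4.9), [37, 60], 2034) z 0.0716 slope [-0.003 -0.003]
(0.5976, 0.0467, np.float64(5.0), [36, 60], 2030) z 0.0716 slope [-0.005  0.002]
(0.5382, -0.089, np.float64(5.8), [36, 61], 2039) z 0.0717 slope [-0.005 -0.008]
(0.5325, -0.0247, np.float64(6.0), [36, 60], 2031) z 0.0716 slope [0.002 0.005]
(0.4475, -0.0323, np.float64(-85.2), [44, 120], 1508) z 0.0016 slope [-2.375 -0.203]
[ 0.46681177 -0.03118994  0.25252908]
[]
[ 0.48977002 -0.0299109 ] [249.63009644  17.65609741] -85.16198778152466 0.08084604690938269 216
```

View pics/w5.png

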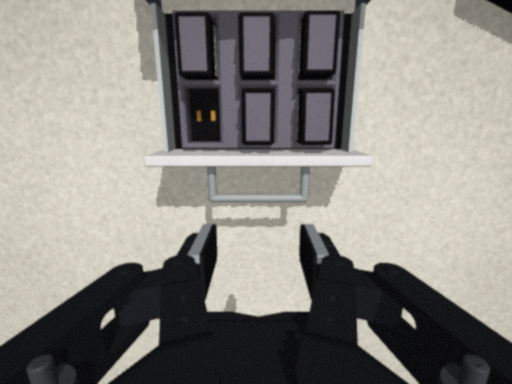

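View pics/scene5.png

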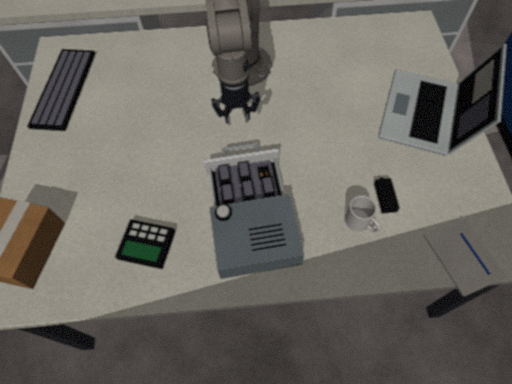

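All five packs sit level at the same height, in the picture at (195,45), (257,45), (319,43), (258,116) and (317,117). No packs are left on the desk. I'll locate the gap behind the handle for the push.

```bash
python3 - <<'E'
from h import *
im,d,m,E=cam('wrist'); P=cloud(d,m,E); Q=P.reshape(-1,3); Q=Q[np.isfinite(Q).all(1)]
s=Q[(abs(Q[:,1]+.031)<.006)&(Q[:,0]<.52)]
for lo,hi in((.056,.075),(.076,.088)): k=s[(s[:,2]>lo)&(s[:,2]<hi)]; print(len(k),np.percentile(k[:,0],[2,50,98]).round(4),np.median(k[:,2]).round(4))
E
```

```text
284 [0.4345 0.5059 0.5194] 0.0708
134 [0.4807 0.4872 0.4929] 0.0828
```

Request:
{"fn": "servo_tool", "kwargs": {"commands": [[[-0.02, 0, 0], [0, 0, 0]], [[-0.02, 0, 0.15], [0, 0, 0]], [[-0.02, 0, 0.3], [0, 0, 0]], [[-0.02, 0, 0.45], [0, 0, 0]], [[-0.02, 0, 0.52], [0, 0, 0]], [[-0.02, 0, 0.52], [0, 0, 0]], [[-0.02, 0, 0.52], [0, 0, 0]]], "claw": 1}}

```text
clock: 47.75
tcp_pos: [0.4615, -0.0317, 0.1219]
orientation: [3.138, 0.139, -0.003]
contact_force: [0.5, 0.0, 0.3]
grip_width: 0.0003
gripper_force: 0.0
```

```bash
python3 - <<'E'
from h import *
o=r.get_obs(); print(o['tcp_pos'],o['grip_width'],o['contact_force']); plan([(.4622,-.0313,.056,5.05)])
E
```

```text
[ 0.46148522 -0.0316994   0.12189271] 0.0003133820546309954 [0.46942775 0.02276224 0.29444364]
CALL
  [0.003, -0.001, 0.264] [0.0, 0.0, 0.0] rows 2 -> (0.4622, -0.0313, 0.056, 5.05)
```

Request:
{"fn": "servo_tool", "kwargs": {"commands": [[[0.003, 0, 0.08], [0, 0, 0]], [[0.003, 0, 0.16], [0, 0, 0]], [[0.003, 0, 0.24], [0, 0, 0]], [[0.003, 0, 0.264], [0, 0, 0]], [[0.003, 0, 0.264], [0, 0, 0]], [[0.003, 0, 0.264], [0, 0, 0]]]}}

```text
clock: 48.35
tcp_pos: [0.4633, -0.0316, 0.0574]
orientation: [3.139, 0.139, 0.003]
contact_force: [-0.5, 0.6, -1.3]
grip_width: -0.0001
gripper_force: 0.0
```

Request:
{"fn": "servo_tool", "kwargs": {"commands": [[[0.03, 0, 0], [0, 0, 0]], [[0.07, 0, 0], [0, 0, 0]], [[0.12, 0, 0], [0, 0, 0]], [[0.17, 0, 0], [0, 0, 0]], [[0.22, 0, 0], [0, 0, 0]], [[0.27, 0, 0], [0, 0, 0]], [[0.32, 0, 0], [0, 0, 0]], [[0.37, 0, 0], [0, 0, 0]], [[0.42, 0, 0], [0, 0, 0]], [[0.47, 0, 0], [0, 0, 0]], [[0.52, 0, 0], [0, 0, 0]], [[0.57, 0, 0], [0, 0, 0]], [[0.61, 0, 0], [0, 0, 0]], [[0.64, 0, 0], [0, 0, 0]], [[0.66, 0, 0], [0, 0, 0]], [[0.66, 0, 0], [0, 0, 0]], [[0.66, 0, 0], [0, 0, 0]]]}}

```text
clock: 50.05
tcp_pos: [0.6274, -0.0169, 0.0565]
orientation: [-3.138, -0.139, -0.002]
contact_force: [0.8, 0.2, 0.1]
grip_width: -0.0002
gripper_force: 0.0
```

Request:
{"fn": "servo_tool", "kwargs": {"commands": [[[0.01, 0, 0], [0, 0, 0]], [[0.02, 0, 0], [0, 0, 0]], [[0.03, 0, 0], [0, 0, 0]], [[0.03, 0, 0], [0, 0, 0]], [[0.03, 0, 0], [0, 0, 0]]]}}

```text
clock: 50.55
tcp_pos: [0.6311, -0.0169, 0.0552]
orientation: [3.138, 0.138, -0.011]
contact_force: [-7.9, -0.5, 1.9]
grip_width: -0.0001
gripper_force: 0.0
```

Request:
{"fn": "servo_tool", "kwargs": {"commands": [[[0.01, 0, 0], [0, 0, 0]], [[0.02, 0, 0], [0, 0, 0]], [[0.02, 0, 0], [0, 0, 0]], [[0.02, 0, 0], [0, 0, 0]]]}}

```text
clock: 50.95
tcp_pos: [0.6309, -0.0173, 0.0536]
orientation: [3.138, 0.137, -0.027]
contact_force: [-21.4, -2.1, 5.1]
grip_width: 0.0002
gripper_force: 0.0
```

Request:
{"fn": "servo_tool", "kwargs": {"commands": [[[-0.03, 0, 0], [0, 0, 0]], [[-0.06, 0, 0], [0, 0, 0]], [[-0.06, 0, 0], [0, 0, 0]], [[-0.06, 0, -0.1], [0, 0, 0]], [[-0.06, 0, -0.25], [0, 0, 0]], [[-0.06, 0, -0.4], [0, 0, 0]], [[-0.06, 0, -0.6], [0, 0, 0]], [[-0.2, 0, -0.75], [0, 0, 0]], [[-0.2, 0, -0.75], [0, 0, 0]], [[-0.2, 0, -0.75], [0, 0, 0]]]}}

```text
clock: 51.95
tcp_pos: [0.5902, -0.0203, 0.2454]
orientation: [-3.138, -0.139, -0.006]
contact_force: [-1.1, 0.8, -0.6]
grip_width: -0.0
gripper_force: 0.0
```

```bash
python3 - <<'E'
from h import *
o=r.get_obs(); print(o['tcp_pos'],o['contact_force'])
im,d,m,E=cam('wrist'); P=cloud(d,m,E); save(im,'w6')
Q=P.reshape(-1,3); Q=Q[np.isfinite(Q).all(1)]
for n in ('wrist',):
    for t in ('start_top',):
        for k in r.mark_of(n,t)[:2]: u,v=np.round(k['uv']).astype(int); print(k,P[v,u])
b=Q[(Q[:,2]>.098)&(Q[:,2]<.125)&(np.hypot(Q[:,0]-.695,Q[:,1]+.095)<.045)]; print(len(b),np.median(b,0),b.min(0),b.max(0))
t=b[b[:,2]>.104]; print(len(t),t.mean(0), cv2.minEnclosingCircle((t[:,:2]*1000).astype(np.float32)))
s=Q[(abs(Q[:,1]+.01)<.02)]
print('gap profile',[(round(x,3),round(float(np.median(s[abs(s[:,0]-x)<.0015][:,2])),3)) for x in np.arange(.625,.68,.003) if (abs(s[:,0]-x)<.0015).any()])
E
```

```text
[ 0.59015701 -0.02034638  0.24541126] [-1.05346427  0.81126892 -0.57664345]
{'uv': [352.4, 81.8], 'confidence': 0.83} [ 0.69282666 -0.09449759  0.11256698]
2580 [ 0.69354859 -0.09288117  0.11105258] [ 0.66852749 -0.12156083  0.09808497] [ 0.71963741 -0.07023759  0.11536567]
1408 [ 0.69396589 -0.09474131  0.11256927] ((694.30517578125, -95.93290710449219), 17.952680587768555)
gap profile [(np.float64(0.625), 0.001), (np.float64(0.628), 0.001), (np.float64(0.631), 0.001), (np.float64(0.634), 0.001), (np.float64(0.637), 0.001), (np.float64(0.64), 0.001), (np.float64(0.643), 0.082), (np.float64(0.646), 0.083), (np.float64(0.649), 0.083), (np.float64(0.652), 0.083), (np.float64(0.655), 0.083), (np.float64(0.658), 0.089), (np.float64(0.661), 0.089), (np.float64(0.664), 0.089), (np.float64(0.667), 0.089), (np.float64(0.67), 0.089), (np.float64(0.673), 0.089), (np.float64(0.676), 0.089), (np.float64(0.679), 0.089)]
```

View pics/w6.png

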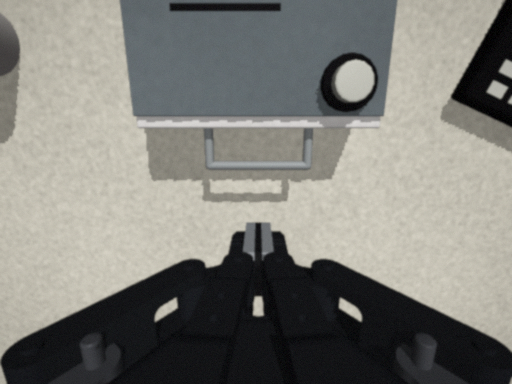

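The picture shows the drawer front flush against the cabinet with no gap at row 122. The button is at (352,82). Next I move above the button and press it.

```bash
python3 - <<'E'
from h import *
plan([(.694,-.0952,.16,5.05),(.694,-.0952,.14,5.05)])
E
```

```text
CALL
  [0.39, 0.336, 0.332] [0.0, 0.0, 0.0] rows 4 -> (0.694, -0.0952, 0.16, 5.05)
  [0.39, 0.336, 0.412] [0.0, 0.0, 0.0] rows 2 -> (0.694, -0.0952, 0.14, 5.05)
```

Request:
{"fn": "servo_tool", "kwargs": {"commands": [[[0.39, 0.336, 0.1], [0, 0, 0]], [[0.39, 0.336, 0.2], [0, 0, 0]], [[0.39, 0.336, 0.3], [0, 0, 0]], [[0.39, 0.336, 0.332], [0, 0, 0]], [[0.39, 0.336, 0.38], [0, 0, 0]], [[0.39, 0.336, 0.412], [0, 0, 0]], [[0.39, 0.336, 0.412], [0, 0, 0]], [[0.39, 0.336, 0.412], [0, 0, 0]]]}}

```text
clock: 52.85
tcp_pos: [0.6942, -0.0944, 0.142]
orientation: [-3.138, -0.141, -0.002]
contact_force: [0.2, 0.4, 0.5]
grip_width: -0.0002
gripper_force: 0.0
```

Request:
{"fn": "servo_tool", "kwargs": {"commands": [[[0, 0, 0.02], [0, 0, 0]], [[0, 0, 0.04], [0, 0, 0]], [[0, 0, 0.06], [0, 0, 0]], [[0, 0, 0.07], [0, 0, 0]], [[0, 0, 0.07], [0, 0, 0]], [[0, 0, 0.07], [0, 0, 0]]]}}

```text
clock: 53.45
tcp_pos: [0.6944, -0.0952, 0.124]
orientation: [-3.138, -0.139, -0.002]
contact_force: [-0.3, 0.4, 5.8]
grip_width: 0.0002
gripper_force: 2.7
```

Request:
{"fn": "servo_tool", "kwargs": {"commands": [[[0, 0, 0.01], [0, 0, 0]], [[0, 0, 0.02], [0, 0, 0]], [[0, 0, 0.028], [0, 0, 0]], [[0, 0, 0.028], [0, 0, 0]], [[0, 0, 0.028], [0, 0, 0]]]}}

```text
clock: 53.95
tcp_pos: [0.6947, -0.0953, 0.1226]
orientation: [-3.138, -0.138, -0.004]
contact_force: [-14.5, 2.9, 38.5]
grip_width: 0.0001
gripper_force: 19.1
```

Request:
{"fn": "servo_tool", "kwargs": {"commands": [[[0, 0, -0.03], [0, 0, 0]], [[0, 0, -0.08], [0, 0, 0]], [[0, 0, -0.16], [0, 0, 0]], [[0, 0, -0.3], [0, 0, 0]], [[0, 0, -0.5], [0, 0, 0]], [[-0.4, 0, -0.6], [0, 0, 0]], [[-0.5, 0, -0.6], [0, 0, 0]], [[-0.5, 0, -0.6], [0, 0, 0]], [[-0.5, 0, -0.6], [0, 0, 0]]]}}

```text
clock: 54.85
tcp_pos: [0.566, -0.1079, 0.2672]
orientation: [3.138, 0.135, -0.002]
contact_force: [0.5, -0.6, 0.8]
grip_width: -0.0
gripper_force: 0.0
```

```bash
python3 - <<'E'
from h import *
o=r.get_obs(); print(o['tcp_pos'],o['contact_force'],o['clock'])
im,d,m,E=cam('wrist'); P=cloud(d,m,E); save(im,'w7'); Q=P.reshape(-1,3); Q=Q[np.isfinite(Q).all(1)]
t=Q[np.hypot(Q[:,0]-.694,Q[:,1]+.095)<.012]; print('button z',np.median(t[:,2]))
s=Q[(abs(Q[:,1]+.01)<.02)]
print('gap',[(round(x,3),round(float(np.median(s[abs(s[:,0]-x)<.0015][:,2])),3)) for x in np.arange(.637,.67,.003) if (abs(s[:,0]-x)<.0015).any()])
im,d,m,E=cam('scene'); save(im,'scene7'); P=cloud(d,m,E); print(packs(P))
E
```

```text
[ 0.5660414  -0.10791792  0.26717382] [ 0.47666485 -0.58735198  0.75909156] 54.85
button z 0.11306007413039809
gap [(np.float64(0.637), 0.001), (np.float64(0.64), 0.001), (np.float64(0.643), 0.015), (np.float64(0.646), 0.082), (np.float64(0.649), 0.083), (np.float64(0.652), 0.083), (np.float64(0.655), 0.083), (np.float64(0.658), 0.089), (np.float64(0.661), 0.089), (np.float64(0.664), 0.089), (np.float64(0.667), 0.089), (np.float64(0.67), 0.089)]
[]
```

View pics/scene7.png

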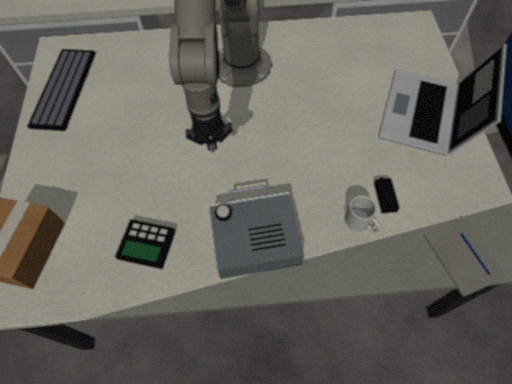

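The final view shows the drawer shut (row 195), the button sprung back up, and the mug, console and adaptor where they were. No packs are left on the desk, so I'm handing the job in.

```bash
python3 -c "
from bench import r
print(r.hand_in())"
```

```text
the job is handed in; nothing more can be done
None
```

I put all five packs in their own pockets, shut the drawer, pressed and released the start button after that, and handed the job in (no verdict came back); the mug, console and adaptor were not touched.

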